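Gauge a clock-tower section side by side, then fit its pinnacles and roof

ROBOT

A 7-joint arm with a two-finger parallel gripper is mounted at the origin on the work surface. World frame = base frame: x ahead of the robot, y to its left, z up, the work surface at z = 0. Lengths are in m, angles in rad, forces in N, time in s.
With the tool pointing down it reaches from about 0.425 to 0.925 m from the base axis. Payload 6.8 kg.
Tool frame: the origin (TCP) lies midway between the tips of the shut fingers; the grasp point (between the pads) lies 19 mm behind it (bot.hold_point_z is the distance from the TCP to the grasp point, in m); z points along the fingers, y is the line along which they close (so a half turn about z gives the same grasp; the last joint's range is limited). The gripper opens to 85 mm and grips with 20 to 120 N. Pads are 22 mm wide; open, the fingers measure 114 mm over their backs; the gripper's body (76 mm by 85 mm) begins 54 mm behind the grasp point. The pads swing forward as they close: fully open they stand 13 mm farther back than shut.
Start: joints at [-1.263, 0.477, 0.022, 1.555, -0.011, 1.109, -0.083], TCP at [0.273, 0.618, 0.231] pointing down, gripper open.
Joint ranges: [-2.96, 2.96], [-0.34, 2.1], [-1.41, 1.46], [0.24, 2.44], [-1.37, 4.51], [0.17, 1.92], [-2.96, 2.96]. Speed limits (rad/s): [2.39, 2.39, 3.14, 3.14, 3.14, 3.14, 3.14].

INTERFACE

Orientations are given as a unit quaternion [w, x, y, z].
In Python, from station import bot gives the robot as it stands. The module is installed in compiled form; this text tells all that it offers.
- The arm moves only by the tool step_arm, never from a script. Its argument "increments" is a list that holds one entry, the list of rows, each a list of 7 numbers: the opening, from -1 (shut) to 1 (fully open), then the shift along the tool's x, y, z in mm, then the turn, a rotation vector about the tool's x, y, z in degrees. In form: [[[grip, x, y, z, ax, ay, az], ...]]. A call has 1 to 10 rows; each row is the pose to reach, as a shift and turn from the pose commanded when the call began, along the tool's axes at that moment; what a row does not reach only later rows make up. A row lasts 1/12 s, in which the tool goes at most 41.7 mm and 7.16 degrees, less where a joint would pass 70% of its speed; a pose out of reach is approached as far as the arm can. A call with a gripper value outside its range is refused whole. The fingers move at their own pace and stop on an object; "force" is the grip in N (left out, the last holds). Time passes only in rows, so rows that repeat a pose let the fingers close. It gives the time, the measured TCP pose, the force, the opening and the grip force at its end, in the units of the state.
- bot.get_obs(): the state, without advancing time (a new reading comes with each control period).
- bot.read_camera(name): name is "scene" or "top"; returns a dict with "image" (400x640x3 uint8, red, green, blue), "camera_matrix" (3x3 intrinsics, pixels), "dist" ([k1, k2, p1, p2, k3] as OpenCV has them; the pictures are not rectified), "R" (3x3) and "t" (3): a world point X has camera coordinates R X + t. Camera axes: x right, y down, z forward; pixel columns grow to the right and rows downward; lengths in m; the calibration is good to about 2 mm. A picture is of the moment at which its call begins. There is no depth.
- bot.hand_in(): hands the job in; it is judged then, once.
The state is a dict: "t": time; "q": joint angles; "joint_vel": joint speeds; "joint_torque": joint torques, N m; "eef_pos": TCP position; "tool_rot": TCP orientation; "contact_force": force on the tool from outside, world axes, zero at the start; "torque": the same for the moment, N m; "gripper_width": opening from 0.0 (shut) to 1.0 (fully open); "grasp_force": force on a finger pad.
Only numpy, scipy, OpenCV 4.12 (cv2) and the standard library are available. Lean on these libraries where they do the work, as an engineer would, in place of code of your own. Each camera call takes 0.05 s, during which the arm holds its last target. There are 200 camera calls.

TASK

Hold the wooden tower section by its turret and gauge its three plain sides in turn against the sprung bar of the dial gauge, without driving the bar to its end stop: first the side next clockwise from the notched side (seen from above), then the side opposite the notch, then the last plain side, turning the piece a quarter turn between passes. Then stand it on the cork mat, set every brass pinnacle on the bench (two to four) upright in a corner socket of its own, and put the roof on the turret and press it down until it is fully home. Leave the jar, the cup and the hand tools where they are.

Things in the scene. Friction and masses are not known exactly. Their poses are not given: they have to be found in the camera images.
- plinth: Workpiece, wood, 0.6 kg: square plinth 168 mm, 30 mm high; on its centre a hollow square turret (the grip) 56 mm across, sides parallel, z 30 to 80 mm, opening 44 mm square. The local -x side has a notch 32 mm wide, 16 deep; the other sides are plain. Four open square corner sockets 48 mm wide, 16 deep. Origin: centre of underside, z up
- side_a (a point): middle of the first plain side: next clockwise from the notched side seen from above (local +y, 84 mm from centre, 15 mm up)
- side_b (a point): middle of the second plain side, across from the notched side (local +x, 84 mm from centre, 15 mm up)
- side_c (a point): middle of the third plain side (local -y, 84 mm from centre, 15 mm up)
- seat (a joint): brass follower plate inside the turret: 0 = up, its top 10 mm below the turret's rim; grows (m) as pressed down; stiff, moves at about 6 N and stays where it is pushed; 0.010 when the roof is fully home
- roof: wooden roof cap, 0.15 kg, standing on its plug: round brass plug 38 mm dia., z 0 to 20 mm; square flange 64 mm to z 28; steps to z 42; square brass grip post 20 x 20 mm to z 82, parallel to the flange. Origin: centre of the plug's underside; it is 70 mm above the plinth's origin when resting unpressed in the turret, 60 mm when fully home
- gauge: fixed dial gauge: dark base plate with a bent upright steel bracket 60 mm high (dial top at 90 mm) on the table. Its sprung contact bar stands in front of it, towards local -x. Origin: underside; x points from the bar to the bracket, i.e. the direction in which a workpiece pushes the bar in
- gauge_face (a point): middle of the flat front face of the contact bar (aluminium, 100 mm wide, 22 mm high, from 8 to 30 mm above the table); moves with the bar; at rest 46 mm in front of the gauge's origin
- gauge_bar (a joint): how far the contact bar is pushed in (m), 0 at rest, end stop at 0.016; its spring takes 3 N to start, 6 N at 5 mm, 11 N at 14 mm
- mat: fixed square cork mat, 200 mm, 4 mm thick; origin: centre of its underside (its top 4 mm higher)
- socket1 (a point): centre of the floor of a corner socket of the plinth (local x 56, y 56 mm, 14 mm up)
- socket2 (a point): centre of the floor of a corner socket of the plinth (local x 56, y -56 mm, 14 mm up)
- socket3 (a point): centre of the floor of a corner socket of the plinth (local x -56, y 56 mm, 14 mm up)
- socket4 (a point): centre of the floor of a corner socket of the plinth (local x -56, y -56 mm, 14 mm up)
- pinnacle1: brass pinnacle, 0.14 kg, standing upright: round foot 42 mm dia., 18 mm high, column 22 mm dia. up to z 80 mm, small ball on top, 96 mm high in all; a collar 30 mm dia. up to z 24. Origin: centre of underside. All pinnacles are alike; may be absent
- pinnacle2: brass pinnacle, 0.14 kg, standing upright: round foot 42 mm dia., 18 mm high, column 22 mm dia. up to z 80 mm, small ball on top, 96 mm high in all; a collar 30 mm dia. up to z 24. Origin: centre of underside. All pinnacles are alike; may be absent
- pinnacle3: brass pinnacle, 0.14 kg, standing upright: round foot 42 mm dia., 18 mm high, column 22 mm dia. up to z 80 mm, small ball on top, 96 mm high in all; a collar 30 mm dia. up to z 24. Origin: centre of underside. All pinnacles are alike; may be absent
- pinnacle4: brass pinnacle, 0.14 kg, standing upright: round foot 42 mm dia., 18 mm high, column 22 mm dia. up to z 80 mm, small ball on top, 96 mm high in all; a collar 30 mm dia. up to z 24. Origin: centre of underside. All pinnacles are alike; may be absent
- jar: bystander, leave alone: glass jar with black lid, 60 mm dia., 85 mm high; origin: centre of underside
- cup: bystander, leave alone: white cup, 72 mm dia., 80 mm high; origin: centre of underside
- brush: bystander, leave alone: brush lying on the bench
- screwdriver: bystander, leave alone: screwdriver lying on the bench
- hammer: bystander, leave alone: hammer lying on the bench

How it is judged:
By the outcome, as a careful person would: the job done as asked, in the order asked, and still so for the second after the job is handed in, with the robot touching nothing.
Of pinnacle1, pinnacle2, pinnacle3, pinnacle4 only 2 to 4 are there at a start; the rules pass over those that are not, and their reading is None.
At some moment in a run one of pinnacle1, pinnacle2, pinnacle3, pinnacle4, roof may be knocked a few centimetres aside while the robot is not near it.
It also fails if it takes over 210 s, if anything falls off the work surface, if the arm or the gripper's body presses on something with over 40 N, if the wrist force passes 120 N, or if a joint passes its speed limit or range.

## Working session

There is one attempt and no reset: what is moved stays moved. The work goes in short steps, Python scripts to look and compute and a tool call to move; the robot and the scene stay as the last step left them, time stands still between calls to the robot, and variables do not carry over. Pictures are saved under pics/ and viewed, at most 14 in all, crops included, and the job is handed in when it is done.

Besides the shell and the picture viewer there is one more tool, called after "Request:" in YAML: its name, and indented under it one key for each argument. step_arm: Moves the arm, as the interface text tells. Its arguments: {"type":"object","properties":{"increments":{"type":"array"},"force":{"type":"number"}},"required":["increments"]}

```bash
mkdir -p pics; cat > h.py <<'E'
import numpy as np, cv2
from station import bot
def cam(n):
    c=bot.read_camera(n); c={k:(np.array(v) if k!='image' else v) for k,v in c.items()}; return c
def save(c,f,crop=None,s=1):
    im=cv2.cvtColor(c['image'],cv2.COLOR_RGB2BGR)
    if crop: x0,y0,x1,y1=crop; im=im[y0:y1,x0:x1]
    if s!=1: im=cv2.resize(im,None,fx=s,fy=s,interpolation=cv2.INTER_CUBIC)
    cv2.imwrite('pics/'+f,im)
def ray(c,px):
    p=cv2.undistortPoints(np.array(px,float).reshape(-1,1,2),c['camera_matrix'],c['dist']).reshape(-1,2)
    d=np.c_[p,np.ones(len(p))]@c['R']; o=-c['R'].T@c['t']; return o,d
def onz(c,px,z):
    o,d=ray(c,px); return o+d*((z-o[2])/d[:,2])[:,None]
def tri(c1,p1,c2,p2):
    o1,d1=ray(c1,[p1]); o2,d2=ray(c2,[p2]); A=np.c_[d1[0],-d2[0]]
    s=np.linalg.lstsq(A,o2-o1,rcond=None)[0]; a=o1+d1[0]*s[0]; b=o2+d2[0]*s[1]; return (a+b)/2,np.linalg.norm(a-b)
def proj(c,X):
    return cv2.projectPoints(np.array(X,float).reshape(-1,1,3),cv2.Rodrigues(c['R'])[0],c['t'],c['camera_matrix'],c['dist'])[0].reshape(-1,2)
E
python3 - <<'E'
from h import *
for n in('scene','top'):
    c=cam(n); save(c,n+'0.png',s=1.25); print(n,-c['R'].T@c['t'],c['R'].round(2).tolist())
o=bot.get_obs(); print(o['eef_pos'],o['tool_rot'],o['gripper_width'],o['t'],bot.hold_point_z)
E
```

```text
scene [1.68781466 0.49275452 1.26517983] [[-0.4, 0.92, -0.01], [0.64, 0.27, -0.72], [-0.66, -0.3, -0.69]]
top [ 0.33580417 -0.01093969  1.10346402] [[0.05, -1.0, -0.01], [-0.98, -0.05, -0.21], [0.21, 0.02, -0.98]]
[0.27246009 0.6169876  0.23045822] [-9.70335920e-05  2.06385201e-01  9.78470492e-01 -7.97663762e-04] 0.999245251857203 0.1 0.0187
```

View pics/scene0.png

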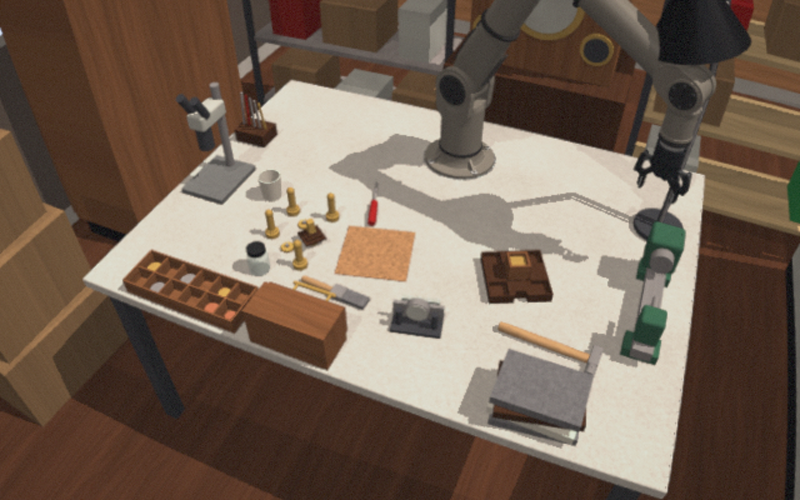

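View pics/top0.png

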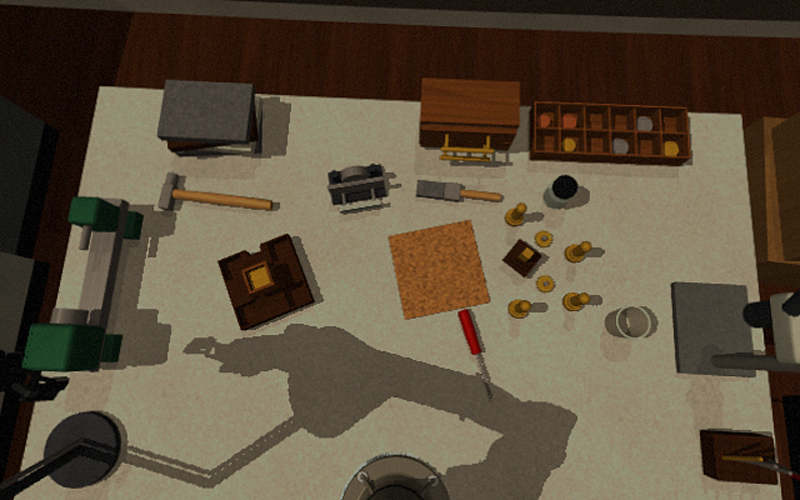

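The scene view shows the gauge (417,315), mat (376,253), plinth (516,275), roof (312,234) and four pinnacles (270,223), (292,203), (332,207), (299,255). The top view shows the plinth (266,280), gauge (358,185), mat (439,270), roof (522,257) and pinnacles (517,213), (578,250), (576,300), (520,308). I need crops for the details.

```bash
python3 - <<'E'
from h import *
c=cam('top'); s=cam('scene')
im=c['image']
A=cv2.resize(im[120:270,165:325],None,fx=5,fy=4,interpolation=cv2.INTER_CUBIC)
def up(c,x0,y0,x1,y1,f): return cv2.cvtColor(cv2.resize(c['image'][y0:y1,x0:x1],None,fx=f,fy=f,interpolation=cv2.INTER_CUBIC),cv2.COLOR_RGB2BGR)
cv2.imwrite('pics/t1.png',up(c,170,125,330,265,4.25))
cv2.imwrite('pics/t2.png',up(c,380,150,490,265,5))
a=up(s,305,190,445,275,4); b=up(s,200,140,285,220,5)
cv2.imwrite('pics/s1.png',a); cv2.imwrite('pics/s2.png',b)
E
```

```text
(no output)
```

View pics/t1.png

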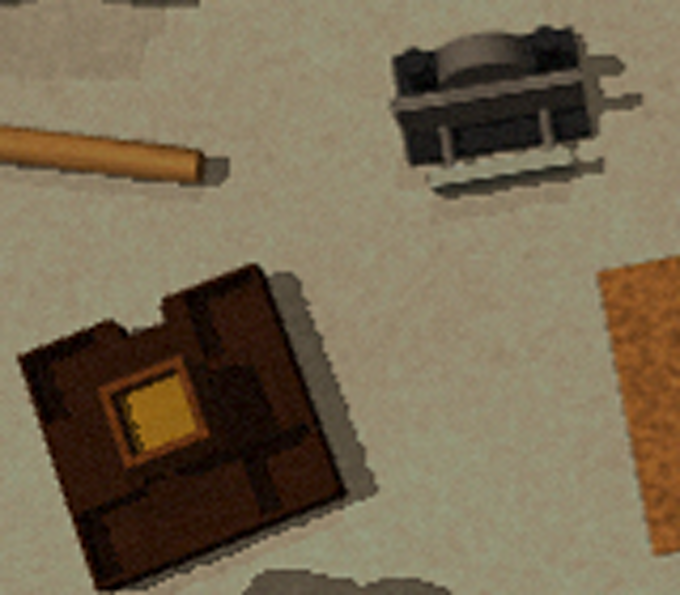

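View pics/t2.png

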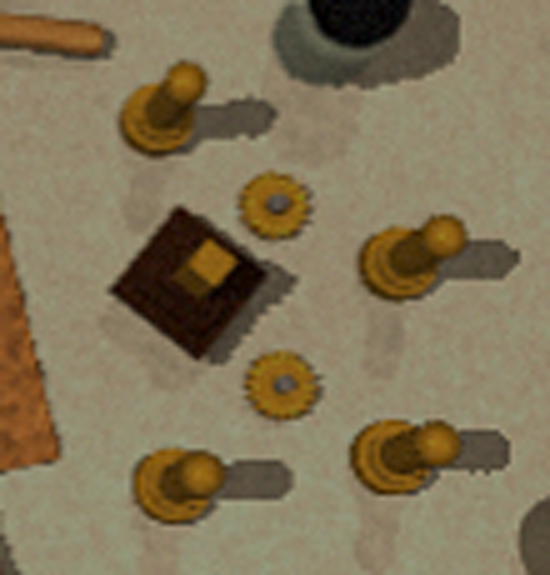

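View pics/s1.png

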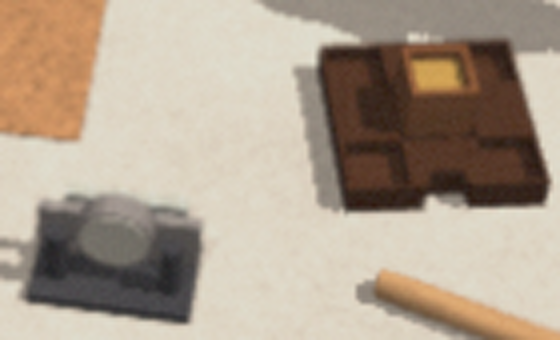

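View pics/s2.png

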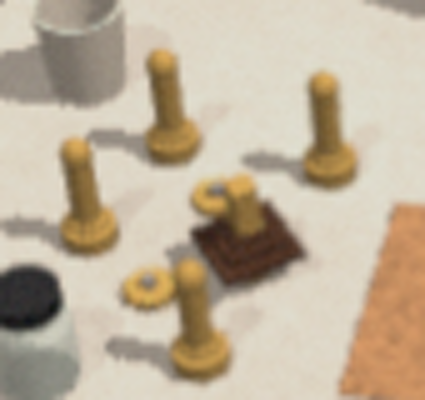

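The crops show: t1 has the turret rim corners at (98,388), (180,355), (208,435), (128,467), the notch at (140,320) facing up (world +x), and the gauge bar's top edge from (430,178) to (577,155). t2 has the balls at (186,82), (446,236), (202,474), (438,443) and the roof post top at about (212,264). s1 and s2 show the same things from the other side. The two toothed discs are bench clutter. There are four pinnacles.

```bash
cat > m.py <<'E'
from h import *
def P(l,x0,y0,f): return [((x+.5)/f-.5+x0,(y+.5)/f-.5+y0) for x,y in l]
E
python3 - <<'E'
from m import *
np.set_printoptions(precision=4,suppress=True)
c=cam('top'); s=cam('scene')
T1=lambda l:P(l,170,125,4.25); T2=lambda l:P(l,380,150,5); S1=lambda l:P(l,305,190,4); S2=lambda l:P(l,200,140,5)
rt=T1([(98,388),(180,355),(208,435),(128,467)]); rs=S1([(480,95),(412,97),(403,48),(470,45)])
for k in range(4): print('rim',tri(c,rt[k],s,rs[k]))
X=onz(c,rt,.08); print('rim@80',X.mean(0),X-X.mean(0)); print('sc',onz(s,rs,.08).mean(0))
pt=onz(c,T1([(20,355),(258,263),(345,490),(103,588)]),.03);print('plinth30',pt.mean(0),pt[:,:2], np.linalg.norm(pt-np.roll(pt,1,0),axis=1))
print('notch',onz(c,T1([(140,325)]),.03))
gb=onz(c,T1([(430,178),(577,155)]),.03);print('bar top',gb[:,:2])
print('bracket60', onz(c,T1([(393,103),(582,70)]),.06)[:,:2],'base',onz(c,T1([(410,165),(392,60),(580,28),(598,137)]),.006)[:,:2])
im=c['image'];hsv=cv2.cvtColor(im,cv2.COLOR_RGB2HSV)
m=cv2.inRange(hsv,(5,130,110),(20,255,255)); m[:,:305]=0;m[:,395:]=0;m[:170]=0;m[260:]=0
r=cv2.minAreaRect(np.vstack([a.reshape(-1,2) for a in cv2.findContours(m,cv2.RETR_EXTERNAL,2)[0] if cv2.contourArea(a)>300]))
b=onz(c,cv2.boxPoints(r),.004);print('mat',b.mean(0),b[:,:2],np.linalg.norm(b-np.roll(b,1,0),axis=1))
# pinnacles: ball px top/scene
bt=T2([(186,82),(446,236),(438,443),(202,474)]); bs=S2([(190,272),(76,152),(162,62),(323,84)])
ft=T2([(156,122),(397,265),(388,460),(174,488)])
for k in range(4): print('pin',tri(c,bt[k],s,bs[k]),onz(c,[bt[k]],.088)[0,:2],'foot',onz(c,[ft[k]],.012)[0,:2])
print('roof post',tri(c,T2([(212,264)])[0],s,S2([(241,187)])[0]),onz(c,T2([(210,237),(237,262),(212,290),(186,266)]),.082).mean(0))
f=onz(c,T2([(180,207),(268,275),(200,360),(110,290)]),.028);print('flange',f.mean(0),f[:,:2]);
print('jar',onz(c,T2([(360,8)]),.085))
E
```

```text
rim (array([0.487 , 0.3606, 0.0757]), np.float64(0.001889333599367765))
rim (array([0.511 , 0.3101, 0.0761]), np.float64(0.003190885349565357))
rim (array([0.4602, 0.287 , 0.0772]), np.float64(0.0017589467039499126))
rim (array([0.4368, 0.3366, 0.0781]), np.float64(0.002017046854791286))
rim@80 [0.4731 0.3231 0.08  ] [[ 0.013   0.0369  0.    ]
 [ 0.0368 -0.0127  0.    ]
 [-0.0135 -0.0361  0.    ]
 [-0.0362  0.0119  0.    ]]
sc [0.4774 0.3235 0.08  ]
plinth30 [0.4734 0.3199 0.03  ] [[0.5131 0.4328]
 [0.5841 0.2805]
 [0.4337 0.2076]
 [0.3627 0.3586]] [0.1677 0.168  0.1671 0.1668]
notch [[0.5374 0.3552 0.03  ]]
bar top [[0.6497 0.1689]
 [0.6711 0.0692]]
bracket60 [[0.692  0.1929]
 [0.7217 0.0672]] base [[0.6655 0.1877]
 [0.7425 0.2068]
 [0.7732 0.0746]
 [0.6925 0.057 ]]
mat [ 0.5242 -0.0699  0.004 ] [[ 0.5955  0.052 ]
 [ 0.6466 -0.1462]
 [ 0.4515 -0.1884]
 [ 0.4034  0.0028]] [0.1983 0.2047 0.1996 0.1972]
pin (array([ 0.6546, -0.243 ,  0.0859]), np.float64(0.0008930501363898024)) [ 0.6538 -0.2421] foot [ 0.6522 -0.2419]
pin (array([ 0.5751, -0.3833,  0.0829]), np.float64(0.0002802865163771713)) [ 0.5739 -0.3816] foot [ 0.5732 -0.3808]
pin (array([ 0.4626, -0.3765,  0.0833]), np.float64(0.0009802578922400418)) [ 0.4618 -0.3744] foot [ 0.4602 -0.3733]
pin (array([ 0.4399, -0.2527,  0.0839]), np.float64(0.002000684583529306)) [ 0.4391 -0.2507] foot [ 0.4381 -0.2529]
roof post (array([ 0.5551, -0.2596,  0.0753]), np.float64(0.0006226645571849162)) [ 0.5537 -0.2572  0.082 ]
flange [ 0.5536 -0.2579  0.028 ] [[ 0.5976 -0.2525]
 [ 0.5602 -0.3024]
 [ 0.5094 -0.2638]
 [ 0.5471 -0.2129]]
jar [[ 0.7021 -0.3387  0.085 ]]
```

```bash
cat > plan.py <<'E'
import numpy as np
from station import bot
from scipy.spatial.transform import Rotation as Ro
def pose():
    o=bot.get_obs(); q=o['tool_rot']; R=Ro.from_quat([q[1],q[2],q[3],q[0]]).as_matrix()
    return np.array(o['eef_pos']),np.degrees(np.arctan2(R[1,1],R[0,1])),R,o
def plan(wps,start=None):
    p,psi,R,o=pose()
    print('now',p.round(4),'psi %.2f'%psi,'tilt',R[:2,2].round(4),'q',np.round(o['q'],2),'F',np.round(o['contact_force'],1),'w %.3f g %.1f t %.1f'%(o['gripper_width'],o['grasp_force'],o['t']))
    if start: p,psi=np.array(start[:3]),start[3]
    for w in wps:
        a=np.radians(psi); y=np.array([np.cos(a),np.sin(a),0]); z=np.array([0,0,-1.]); x=np.cross(y,z)
        d=np.array(w[:3])-p; s=np.array([x@d,y@d,z@d])*1000; s=s.round(1); az=round(-(w[3]-psi),1)
        n=max(np.linalg.norm(s)/41.7,abs(az)/7.16); print('->',w,'shift',s,'az',az,'rows>=%.1f'%n)
        p=p+(x*s[0]+y*s[1]+z*s[2])/1000; psi-=az
E
python3 -c "
from plan import *
plan([(.36,.48,.23,6),(.473,.3215,.20,-60),(.473,.3215,.10,-64.7),(.473,.3215,.041,-64.7)])"
```

```text
now [0.2726 0.6173 0.231 ] psi 66.17 tilt [-0.0002 -0.0006] q [-1.26  0.48  0.02  1.56 -0.01  1.11 -0.08] F [-0.7  0.1  1. ] w 1.001 g 0.0 t 0.3
-> (0.36, 0.48, 0.23, 6) shift [-135.4  -90.3    1. ] az 60.2 rows>=8.4
-> (0.473, 0.3215, 0.2, -60) shift [-169.4   95.9   30. ] az 66.0 rows>=9.2
-> (0.473, 0.3215, 0.1, -64.7) shift [ -0.   0. 100.] az 4.7 rows>=2.4
-> (0.473, 0.3215, 0.041, -64.7) shift [-0.  0. 59.] az -0.0 rows>=1.4
```

Request:
step_arm:
  increments:
    - [[1,-135,-90,1,0,0,60],[1,-135,-90,1,0,0,60],[1,-135,-90,1,0,0,60],[1,-135,-90,1,0,0,60],[1,-135,-90,1,0,0,60],[1,-135,-90,1,0,0,60],[1,-135,-90,1,0,0,60],[1,-135,-90,1,0,0,60],[1,-135,-90,1,0,0,60]]
  force: 60

```text
t: 1.05
eef_pos: [0.3597, 0.4806, 0.2303]
tool_rot: [-0.0, 0.67, 0.742, 0.0]
contact_force: [-0.9, 1.0, 0.6]
gripper_width: 1.0
grasp_force: 0.0
```

Request:
step_arm:
  increments:
    - [[1,-169.5,96,30,0,0,66],[1,-169.5,96,30,0,0,66],[1,-169.5,96,30,0,0,66],[1,-169.5,96,30,0,0,66],[1,-169.5,96,30,0,0,66],[1,-169.5,96,30,0,0,66],[1,-169.5,96,30,0,0,66],[1,-169.5,96,30,0,0,66],[1,-169.5,96,30,0,0,66],[1,-169.5,96,30,0,0,66]]

```text
t: 1.88
eef_pos: [0.4734, 0.3225, 0.2003]
tool_rot: [0.0, 0.966, 0.258, -0.0]
contact_force: [0.7, -1.0, -0.4]
gripper_width: 0.998
grasp_force: 0.0
```

```bash
python3 -c "
from plan import *
plan([(.473,.3215,.10,-64.7),(.473,.3215,.041,-64.7)])"
```

```text
now [0.4734 0.3225 0.2003] psi -60.10 tilt [ 0.     -0.0001] q [-1.15  0.38  0.57  1.87 -0.25  0.96 -1.52] F [ 0.7 -1.  -0.4] w 0.998 g 0.0 t 1.9
-> (0.473, 0.3215, 0.1, -64.7) shift [ -0.9   0.7 100.3] az 4.6 rows>=2.4
-> (0.473, 0.3215, 0.041, -64.7) shift [ 0. -0. 59.] az -0.0 rows>=1.4
```

Request:
step_arm:
  increments:
    - [[1,0,0,100,0,0,4.6],[1,0,0,100,0,0,4.6],[1,0,0,100,0,0,4.6],[1,0,0,120,0,0,4.6],[1,0,0,140,0,0,4.6],[1,0,0,159,0,0,4.6],[1,0,0,159,0,0,4.6]]

```text
t: 2.47
eef_pos: [0.4713, 0.3213, 0.0381]
tool_rot: [0.001, 0.975, 0.223, -0.003]
contact_force: [0.4, -0.8, 0.6]
gripper_width: 1.002
grasp_force: 0.0
```

Request:
step_arm:
  increments:
    - [[-1,0,0,0,0,0,0],[-1,0,0,0,0,0,0],[-1,0,0,0,0,0,0],[-1,0,0,0,0,0,0],[-1,0,0,0,0,0,0],[-1,0,0,0,0,0,0]]
  force: 60

```text
t: 2.97
eef_pos: [0.4745, 0.323, 0.0428]
tool_rot: [-0.001, 0.975, 0.222, 0.001]
contact_force: [-1.2, -0.6, 7.0]
gripper_width: 0.644
grasp_force: 65.9
```

```bash
python3 -c "
from plan import *
plan([(.473,.3215,.041,-64.7)])"
```

```text
now [0.4745 0.323  0.0428] psi -64.40 tilt [0.0019 0.0017] q [-1.05  0.6   0.46  1.97 -0.42  0.66 -1.45] F [-1.2 -0.6  7. ] w 0.644 g 65.9 t 3.0
-> (0.473, 0.3215, 0.041, -64.7) shift [-1.9  0.7  1.8] az 0.3 rows>=0.1
```

```bash
python3 -c "
from plan import *
plan([(.473,.3215,.10,-64.7),(.49,.20,.10,0),(.53,.090,.10,12.8),(.53,.090,.045,12.8),(.565,.0978,.045,12.8)],(.473,.3215,.041,-64.7))"
```

```text
now [0.4745 0.323  0.0428] psi -64.40 tilt [0.0019 0.0017] q [-1.05  0.6   0.46  1.97 -0.42  0.66 -1.45] F [-1.2 -0.6  7. ] w 0.644 g 65.9 t 3.0
-> (0.473, 0.3215, 0.1, -64.7) shift [  0.   0. -59.] az -0.0 rows>=1.4
-> (0.49, 0.2, 0.1, 0) shift [-36.6 117.1   0. ] az -64.7 rows>=9.0
-> (0.53, 0.09, 0.1, 12.8) shift [-110.   40.    0.] az -12.8 rows>=2.8
-> (0.53, 0.09, 0.045, 12.8) shift [-0.  0. 55.] az -0.0 rows>=1.3
-> (0.565, 0.0978, 0.045, 12.8) shift [-0.1 35.9  0. ] az -0.0 rows>=0.9
```

Request:
step_arm:
  increments:
    - [[-1,0,0,-20,0,0,0],[-1,0,0,-40,0,0,0],[-1,0,0,-59,0,0,0],[-1,0,0,-59,0,0,0],[-1,0,0,-59,0,0,0]]

```text
t: 3.38
eef_pos: [0.4735, 0.3229, 0.1007]
tool_rot: [-0.001, 0.975, 0.222, 0.001]
contact_force: [-0.6, -1.0, -4.9]
gripper_width: 0.647
grasp_force: 66.7
```

Request:
step_arm:
  increments:
    - [[-1,-3.5,11.5,0,0,0,-6.5],[-1,-7,23,0,0,0,-13],[-1,-11,35,0,0,0,-19.5],[-1,-14.5,47,0,0,0,-26],[-1,-18,58.5,0,0,0,-32.5],[-1,-22,70,0,0,0,-39],[-1,-25.5,82,0,0,0,-45],[-1,-29,94,0,0,0,-52],[-1,-33,105,0,0,0,-58],[-1,-36.5,117,0,0,0,-64.7]]

```text
t: 4.22
eef_pos: [0.4896, 0.2002, 0.0985]
tool_rot: [-0.001, 0.703, 0.711, -0.001]
contact_force: [0.4, 0.2, -4.8]
gripper_width: 0.647
grasp_force: 66.6
```

Request:
step_arm:
  increments:
    - [[-1,-22,8,0,0,0,-2.5],[-1,-44,16,0,0,0,-5],[-1,-66,24,0,0,0,-7.5],[-1,-88,32,0,0,0,-10],[-1,-110,40,0,0,0,-12.8],[-1,-110,40,0,0,0,-12.8],[-1,-110,40,0,0,0,-12.8]]

```text
t: 4.8
eef_pos: [0.5307, 0.0893, 0.0987]
tool_rot: [-0.001, 0.623, 0.782, -0.001]
contact_force: [-0.3, 0.6, -5.0]
gripper_width: 0.649
grasp_force: 66.5
```

```bash
python3 -c "
from plan import *
from h import *
c=cam('top'); save(c,'a1.png',(170,110,370,260),4)
plan([(.53,.090,.045,12.8)])"
```

```text
now [0.5304 0.0909 0.0989] psi 12.98 tilt [-0.0027 -0.0002] q [-0.45  0.43  0.2   2.01 -0.13  0.72  0.06] F [-0.  -0.3 -5.1] w 0.650 g 66.5 t 4.8
-> (0.53, 0.09, 0.045, 12.8) shift [-0.8 -0.6 53.9] az 0.2 rows>=1.3
```

View pics/a1.png

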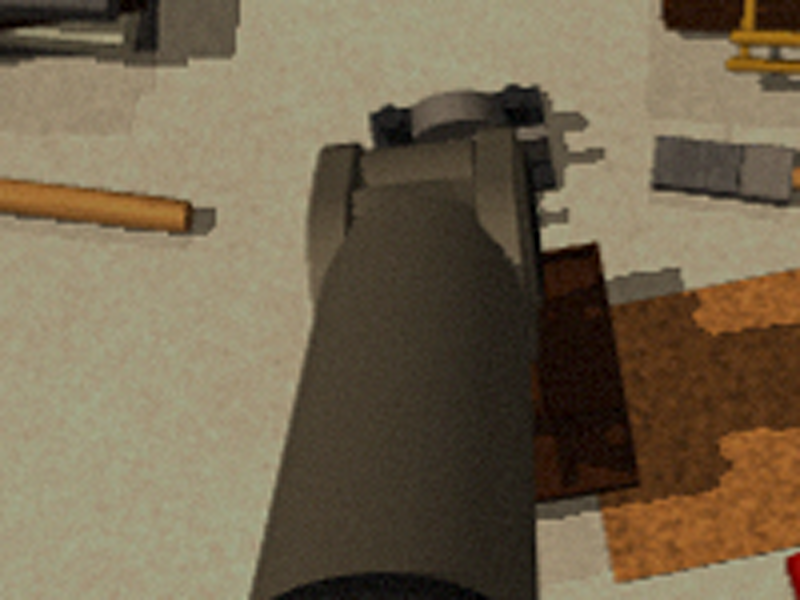

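The arm hides most of the piece, but the plinth's right edge (600,250)-(637,487) shows parallel to the gauge axis and overhanging the mat. So I'll keep the underside about 7 mm up, above the mat and level with the bar.

Request:
step_arm:
  increments:
    - [[-1,0,0,20,0,0,0.2],[-1,0,0,40,0,0,0.2],[-1,0,0,49.5,0,0,0.2],[-1,0,10,49.5,0,0,0.2],[-1,0,20,49.5,0,0,0.2],[-1,0,30,49.5,0,0,0.2],[-1,0,36,49.5,0,0,0.2],[-1,0,36,49.5,0,0,0.2],[-1,0,36,49.5,0,0,0.2]]

```text
t: 5.6
eef_pos: [0.5671, 0.0998, 0.0511]
tool_rot: [0.0, 0.623, 0.782, 0.0]
contact_force: [-0.9, -1.1, -5.4]
gripper_width: 0.647
grasp_force: 66.5
```

```bash
python3 -c "
from plan import *
plan([(.5791,.1009,.0494,12.8)])"
```

```text
now [0.5671 0.0998 0.0511] psi 12.89 tilt [0.0005 0.0002] q [-0.42  0.55  0.18  1.94 -0.16  0.66  0.08] F [-0.9 -1.1 -5.4] w 0.647 g 66.5 t 5.6
-> (0.5791, 0.1009, 0.0494, 12.8) shift [-1.6 11.9  1.7] az 0.1 rows>=0.3
```

Request:
step_arm:
  increments:
    - [[-1,0,3,1,0,0,0],[-1,0,6,1.5,0,0,0],[-1,0,9,1.5,0,0,0],[-1,0,9,1.5,0,0,0],[-1,0,9,1.5,0,0,0]]

```text
t: 6.02
eef_pos: [0.5744, 0.1012, 0.049]
tool_rot: [-0.001, 0.623, 0.782, -0.001]
contact_force: [-3.1, -0.1, -4.1]
gripper_width: 0.645
grasp_force: 66.6
```

Request:
step_arm:
  increments:
    - [[-1,0,1,0,0,0,0],[-1,0,2,0,0,0,0],[-1,0,3,0,0,0,0],[-1,0,3,0,0,0,0],[-1,0,3,0,0,0,0]]

```text
t: 6.43
eef_pos: [0.5775, 0.1019, 0.0489]
tool_rot: [-0.001, 0.623, 0.782, -0.001]
contact_force: [-5.3, -1.2, -3.4]
gripper_width: 0.651
grasp_force: 66.5
```

Request:
step_arm:
  increments:
    - [[-1,0,1,0,0,0,0],[-1,0,2,0,0,0,0],[-1,0,3,0,0,0,0],[-1,0,3,0,0,0,0],[-1,0,3,0,0,0,0]]

```text
t: 6.85
eef_pos: [0.58, 0.1025, 0.0489]
tool_rot: [-0.001, 0.623, 0.782, -0.001]
contact_force: [-6.5, -2.1, -2.1]
gripper_width: 0.65
grasp_force: 66.8
```

Request:
step_arm:
  increments:
    - [[-1,0,1,0,0,0,0],[-1,0,2,0,0,0,0],[-1,0,3,0,0,0,0],[-1,0,3,0,0,0,0],[-1,0,3,0,0,0,0],[-1,0,3,0,0,0,0]]

```text
t: 7.35
eef_pos: [0.5823, 0.103, 0.0488]
tool_rot: [-0.001, 0.623, 0.782, -0.002]
contact_force: [-8.0, -2.1, -1.8]
gripper_width: 0.645
grasp_force: 66.9
```

```bash
python3 -c "
from plan import *
from h import *
s=cam('scene'); save(s,'b1.png',(290,170,450,290),5)
plan([(.53,.0905,.05,12.8)])"
```

```text
now [0.5823 0.103  0.0487] psi 12.88 tilt [-0.0039 -0.0009] q [-0.42  0.58  0.18  1.9  -0.16  0.68  0.08] F [-7.4 -1.4 -2.7] w 0.649 g 66.9 t 7.4
-> (0.53, 0.0905, 0.05, 12.8) shift [ -0.5 -53.7  -1.3] az 0.1 rows>=1.3
```

View pics/b1.png

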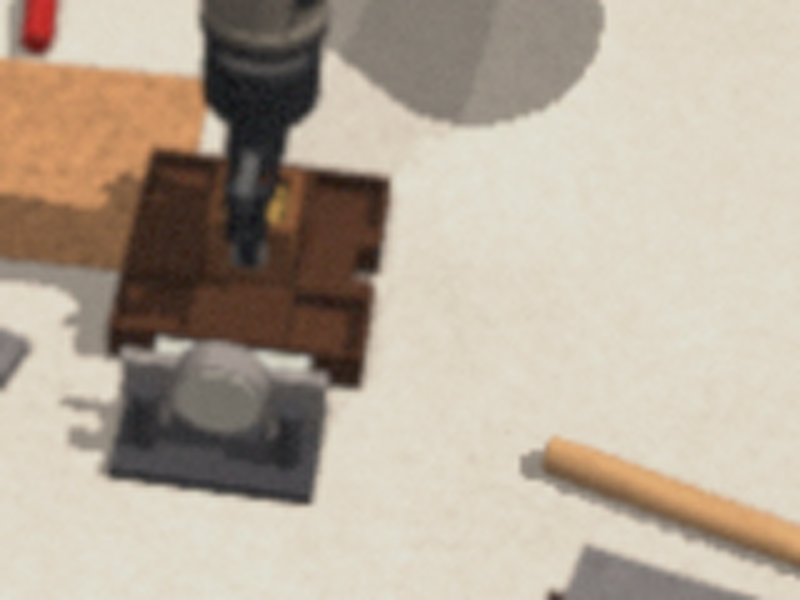

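The picture shows the bar (100-330,355) pushed in by the middle of the plain side. The notch (370,265) is on the side to the left as the robot sees it, so this is side A. Next I back off, turn +90° and gauge side B.

Request:
step_arm:
  increments:
    - [[-1,0,-15,0,0,0,0],[-1,0,-40,-5,0,0,0],[-1,0,-65,-20,0,0,0],[-1,0,-65,-20,0,0,-6.5],[-1,0,-65,-20,0,0,-13],[-1,0,-65,-20,0,0,-19.5],[-1,0,-65,-20,0,0,-26],[-1,0,-65,-20,0,0,-32.5],[-1,0,-65,-20,0,0,-39],[-1,0,-65,-20,0,0,-45]]

```text
t: 8.23
eef_pos: [0.5229, 0.0895, 0.07]
tool_rot: [0.002, 0.274, 0.962, 0.001]
contact_force: [0.4, 0.2, -4.6]
gripper_width: 0.645
grasp_force: 66.7
```

Request:
step_arm:
  increments:
    - [[-1,0,0,0,0,0,-6.5],[-1,0,0,0,0,0,-13],[-1,0,0,0,0,0,-19.5],[-1,0,0,0,0,0,-26],[-1,0,0,0,0,0,-32.5],[-1,0,0,0,0,0,-39],[-1,0,0,0,0,0,-45],[-1,0,0,0,0,0,-45],[-1,0,0,0,0,0,-45]]

```text
t: 8.98
eef_pos: [0.5221, 0.0891, 0.0697]
tool_rot: [0.001, -0.11, 0.994, 0.0]
contact_force: [0.1, 0.3, -4.7]
gripper_width: 0.645
grasp_force: 66.6
```

```bash
python3 -c "
from plan import *
plan([(.519,.0886,.049,102.8),(.5715,.1002,.049,102.8)])"
```

```text
now [0.5221 0.0891 0.0697] psi 102.63 tilt [0.0024 0.0011] q [-0.12  0.47 -0.21  2.02  0.15  0.66  1.37] F [ 0.1  0.3 -4.7] w 0.645 g 66.6 t 9.0
-> (0.519, 0.0886, 0.049, 102.8) shift [ 3.2  0.2 20.7] az -0.2 rows>=0.5
-> (0.5715, 0.1002, 0.049, 102.8) shift [-53.8  -0.4   0. ] az 0.0 rows>=1.3
```

Request:
step_arm:
  increments:
    - [[-1,0,0,20.5,0,0,-0.2],[-1,-15,0,20.5,0,0,-0.2],[-1,-30,0,20.5,0,0,-0.2],[-1,-40,0,20.5,0,0,-0.2],[-1,-44,0,20.5,0,0,-0.2],[-1,-44,0,20.5,0,0,-0.2],[-1,-44,0,20.5,0,0,-0.2],[-1,-44,0,20.5,0,0,-0.2]]

```text
t: 9.65
eef_pos: [0.5628, 0.0986, 0.0486]
tool_rot: [-0.001, -0.114, 0.994, -0.0]
contact_force: [0.4, -1.4, -4.1]
gripper_width: 0.644
grasp_force: 66.8
```

Request:
step_arm:
  increments:
    - [[-1,-2,0,0,0,0,0],[-1,-4,0,0,0,0,0],[-1,-6,0,0,0,0,0],[-1,-8,0,0,0,0,0],[-1,-8,0,0,0,0,0],[-1,-8,0,0,0,0,0]]

```text
t: 10.15
eef_pos: [0.5717, 0.1007, 0.0488]
tool_rot: [0.0, -0.114, 0.994, 0.0]
contact_force: [-0.2, -0.0, -5.0]
gripper_width: 0.644
grasp_force: 66.8
```

Request:
step_arm:
  increments:
    - [[-1,-1,0,0,0,0,0],[-1,-2,0,0,0,0,0],[-1,-3,0,0,0,0,0],[-1,-4,0,0,0,0,0],[-1,-4,0,0,0,0,0],[-1,-4,0,0,0,0,0]]

```text
t: 10.65
eef_pos: [0.5745, 0.1013, 0.0484]
tool_rot: [-0.001, -0.114, 0.993, -0.0]
contact_force: [-3.3, -0.4, -5.2]
gripper_width: 0.646
grasp_force: 67.1
```

Request:
step_arm:
  increments:
    - [[-1,-2,0,0,0,0,0],[-1,-4,0,0,0,0,0],[-1,-6,0,0,0,0,0],[-1,-6,0,0,0,0,0],[-1,-6,0,0,0,0,0]]

```text
t: 11.07
eef_pos: [0.58, 0.1026, 0.0484]
tool_rot: [-0.001, -0.114, 0.993, -0.0]
contact_force: [-8.3, -1.8, -1.6]
gripper_width: 0.651
grasp_force: 67.2
```

Request:
step_arm:
  increments:
    - [[-1,-1,0,0,0,0,0],[-1,-2,0,0,0,0,0],[-1,-3,0,0,0,0,0],[-1,-4,0,0,0,0,0],[-1,-4,0,0,0,0,0],[-1,-4,0,0,0,0,0]]

```text
t: 11.57
eef_pos: [0.5831, 0.1033, 0.0482]
tool_rot: [-0.002, -0.114, 0.993, -0.0]
contact_force: [-8.2, -1.8, -0.8]
gripper_width: 0.645
grasp_force: 67.2
```

```bash
python3 -c "
from plan import *
plan([(.52,.0887,.0705,102.8),(.50,.117,.0705,102.8),(.50,.117,.0425,102.8)])"
```

```text
now [0.5831 0.1033 0.0482] psi 103.08 tilt [-0.0044 -0.0014] q [-0.13  0.58 -0.2   1.88  0.17  0.7   1.38] F [-8.2 -1.8 -0.8] w 0.645 g 67.2 t 11.6
-> (0.52, 0.0887, 0.0705, 102.8) shift [ 64.7   0.1 -22.3] az 0.3 rows>=1.6
-> (0.5, 0.117, 0.0705, 102.8) shift [13.3 32.   0. ] az -0.0 rows>=0.8
-> (0.5, 0.117, 0.0425, 102.8) shift [-0.  0. 28.] az -0.0 rows>=0.7
```

Request:
step_arm:
  increments:
    - [[-1,15,0,0,0,0,0],[-1,40,0,-5,0,0,0],[-1,65,10,-15,0,0,0],[-1,65,30,-15,0,0,0],[-1,65,45,-15,0,0,0],[-1,65,45,-5,0,0,0],[-1,65,45,3,0,0,0],[-1,65,45,5,0,0,0],[-1,65,45,5,0,0,0],[-1,65,45,5,0,0,0]]

```text
t: 12.4
eef_pos: [0.5121, 0.1322, 0.0436]
tool_rot: [-0.0, -0.113, 0.994, -0.0]
contact_force: [-0.1, 0.4, -5.0]
gripper_width: 0.648
grasp_force: 66.8
```

```bash
python3 -c "
from plan import *
plan([(.51,.1326,.0425,102.8)])"
```

```text
now [0.5121 0.1322 0.0436] psi 103.01 tilt [ 0.     -0.0004] q [-0.21  0.51 -0.2   2.03  0.17  0.61  1.27] F [-0.1  0.4 -5. ] w 0.648 g 66.8 t 12.4
-> (0.51, 0.1326, 0.0425, 102.8) shift [2.  0.9 1.1] az 0.2 rows>=0.1
```

Request:
step_arm:
  increments:
    - [[-1,0,0,1.5,0,0,0],[-1,0,0,1.5,0,0,0],[0.9,0,0,1.5,0,0,0],[0.9,0,0,1.5,0,0,0],[0.9,0,0,1.5,0,0,0],[0.9,0,0,1.5,0,0,0],[0.9,0,0,-30,0,0,0],[0.9,0,0,-65,0,0,0],[0.9,0,0,-65,0,0,7],[0.9,0,0,-65,0,0,14]]

```text
t: 13.23
eef_pos: [0.5135, 0.1335, 0.1112]
tool_rot: [0.002, 0.011, 1.0, 0.001]
contact_force: [0.4, 0.3, -1.1]
gripper_width: 0.949
grasp_force: 0.0
```

Request:
step_arm:
  increments:
    - [[0.9,0,0,0,0,0,7],[0.9,0,0,0,0,0,14],[0.9,0,0,0,0,0,21],[0.9,0,0,0,0,0,28],[0.9,0,0,0,0,0,35],[0.9,0,0,0,0,0,42],[0.9,0,0,0,0,0,49],[0.9,0,0,0,0,0,56],[0.9,0,0,0,0,0,63],[0.9,0,0,0,0,0,70]]

```text
t: 14.07
eef_pos: [0.5117, 0.1331, 0.1089]
tool_rot: [0.0, 0.583, 0.813, 0.0]
contact_force: [-0.7, 1.1, -0.3]
gripper_width: 0.952
grasp_force: 0.0
```

```bash
python3 -c "
from plan import *
plan([(.511,.1325,.0425,12.8)])"
```

```text
now [0.5117 0.1331 0.1089] psi 18.74 tilt [0.0003 0.0002] q [-0.46  0.4   0.11  2.02 -0.06  0.73  0.02] F [-0.7  1.1 -0.3] w 0.952 g 0.0 t 14.1
-> (0.511, 0.1325, 0.0425, 12.8) shift [-0.4 -0.9 66.4] az 5.9 rows>=1.6
```

Request:
step_arm:
  increments:
    - [[0.9,0,0,0,0,0,5.8],[0.9,0,0,25,0,0,5.8],[0.9,0,0,50,0,0,5.8],[0.9,0,0,67,0,0,5.8],[0.9,0,0,67,0,0,5.8],[-1,0,0,67,0,0,5.8],[-1,0,0,67,0,0,5.8],[-1,0,0,67,0,0,5.8],[-1,0,0,67,0,0,5.8],[-1,0,0,67,0,0,5.8]]
  force: 60

```text
t: 14.9
eef_pos: [0.5128, 0.1333, 0.0431]
tool_rot: [0.001, 0.621, 0.784, 0.001]
contact_force: [0.6, -0.4, 6.3]
gripper_width: 0.648
grasp_force: 65.9
```

Request:
step_arm:
  increments:
    - [[-1,0,0,0,0,0,0],[-1,0,0,0,0,0,0]]

```text
t: 15.07
eef_pos: [0.5128, 0.1333, 0.0431]
tool_rot: [0.001, 0.621, 0.784, 0.001]
contact_force: [-0.9, -0.2, 6.4]
gripper_width: 0.645
grasp_force: 66.3
```

```bash
python3 -c "
from plan import *
plan([(.511,.1325,.09,12.8),(.51,.0865,.07,57.8)])"
```

```text
now [0.5128 0.1333 0.0431] psi 13.27 tilt [0.0023 0.001 ] q [-0.46  0.51  0.11  2.05 -0.1   0.59 -0.05] F [-0.9 -0.2  6.4] w 0.645 g 66.3 t 15.1
-> (0.511, 0.1325, 0.09, 12.8) shift [ -0.3  -1.9 -46.9] az 0.5 rows>=1.1
-> (0.51, 0.0865, 0.07, 57.8) shift [-44.7 -11.1  20. ] az -45.0 rows>=6.3
```

Request:
step_arm:
  increments:
    - [[-1,0,0,-15,0,0,0],[-1,0,0,-27,0,0,0],[-1,-10,0,-27,0,0,-6.5],[-1,-20,0,-27,0,0,-13],[-1,-30,0,-27,0,0,-19.5],[-1,-40,0,-27,0,0,-26],[-1,-45,0,-27,0,0,-32.5],[-1,-45,0,-27,0,0,-39],[-1,-45,0,-27,0,0,-45],[-1,-45,0,-27,0,0,-45]]

```text
t: 15.9
eef_pos: [0.5212, 0.0886, 0.0684]
tool_rot: [-0.001, 0.272, 0.962, -0.0]
contact_force: [0.2, 0.4, -5.0]
gripper_width: 0.644
grasp_force: 66.1
```

Request:
step_arm:
  increments:
    - [[-1,0,0,0,0,0,-6.5],[-1,0,0,0,0,0,-13],[-1,0,0,0,0,0,-19.5],[-1,0,0,0,0,0,-26],[-1,0,0,0,0,0,-32.5],[-1,0,0,0,0,0,-39],[-1,0,0,0,0,0,-45],[-1,0,0,0,0,0,-45],[-1,0,0,0,0,0,-45]]

```text
t: 16.65
eef_pos: [0.5216, 0.0889, 0.0685]
tool_rot: [-0.0, -0.113, 0.994, 0.0]
contact_force: [-0.2, -0.3, -4.4]
gripper_width: 0.645
grasp_force: 66.1
```

```bash
python3 -c "
from plan import *
plan([(.5715,.1007,.049,102.8)])"
```

```text
now [0.5216 0.0889 0.0685] psi 102.96 tilt [-0.0009 -0.0001] q [-0.07  0.47 -0.27  2.02  0.2   0.67  1.33] F [-0.2 -0.3 -4.4] w 0.645 g 66.1 t 16.6
-> (0.5715, 0.1007, 0.049, 102.8) shift [-51.3   0.3  19.5] az 0.2 rows>=1.3
```

Request:
step_arm:
  increments:
    - [[-1,0,0,19.5,0,0,0],[-1,-15,0,19.5,0,0,0],[-1,-30,0,19.5,0,0,0],[-1,-40,0,19.5,0,0,0],[-1,-46,0,19.5,0,0,0],[-1,-49,0,19.5,0,0,0],[-1,-49,0,19.5,0,0,0],[-1,-49,0,19.5,0,0,0]]

```text
t: 17.32
eef_pos: [0.5689, 0.1002, 0.0491]
tool_rot: [-0.001, -0.115, 0.993, -0.0]
contact_force: [0.3, -0.7, -5.0]
gripper_width: 0.644
grasp_force: 66.3
```

Request:
step_arm:
  increments:
    - [[-1,-2,0,0,0,0,0],[-1,-4,0,0,0,0,0],[-1,-5,0,0,0,0,0],[-1,-6,0,0,0,0,0],[-1,-6,0,0,0,0,0]]

```text
t: 17.73
eef_pos: [0.5745, 0.1014, 0.049]
tool_rot: [-0.001, -0.116, 0.993, -0.0]
contact_force: [-4.0, -1.5, -4.2]
gripper_width: 0.647
grasp_force: 66.6
```

Request:
step_arm:
  increments:
    - [[-1,-1,0,0,0,0,0],[-1,-2,0,0,0,0,0],[-1,-3,0,0,0,0,0],[-1,-4,0,0,0,0,0],[-1,-4,0,0,0,0,0],[-1,-4,0,0,0,0,0]]

```text
t: 18.23
eef_pos: [0.5783, 0.1023, 0.0489]
tool_rot: [-0.001, -0.116, 0.993, -0.0]
contact_force: [-5.1, -2.2, -2.3]
gripper_width: 0.646
grasp_force: 66.6
```

Request:
step_arm:
  increments:
    - [[-1,-1,0,0,0,0,0],[-1,-2,0,0,0,0,0],[-1,-3,0,0,0,0,0],[-1,-4,0,0,0,0,0],[-1,-5,0,0,0,0,0],[-1,-5,0,0,0,0,0],[-1,-5,0,0,0,0,0]]

```text
t: 18.82
eef_pos: [0.5821, 0.1032, 0.0486]
tool_rot: [-0.002, -0.116, 0.993, -0.001]
contact_force: [-8.6, -2.3, -2.5]
gripper_width: 0.646
grasp_force: 66.6
```

```bash
python3 -c "
from plan import *
plan([(.51,.0865,.09,102.8),(.5242,-.0699,.09,104),(.5242,-.0699,.049,104)])"
```

```text
now [0.5821 0.1032 0.0486] psi 103.29 tilt [-0.0044 -0.0016] q [-0.09  0.58 -0.25  1.88  0.21  0.71  1.34] F [-8.6 -2.3 -2.5] w 0.646 g 66.6 t 18.8
-> (0.51, 0.0865, 0.09, 102.8) shift [ 74.    0.4 -41.4] az 0.5 rows>=2.0
-> (0.5242, -0.0699, 0.09, 104) shift [  20.8 -155.7    0. ] az -1.2 rows>=3.8
-> (0.5242, -0.0699, 0.049, 104) shift [-0. -0. 41.] az -0.0 rows>=1.0
```

Request:
step_arm:
  increments:
    - [[-1,20,0,0,0,0,0],[-1,50,0,-15,0,0,0],[-1,75,0,-41,0,0,0],[-1,85,-35,-41,0,0,-0.5],[-1,90,-70,-41,0,0,-0.5],[-1,95,-105,-41,0,0,-0.5],[-1,95,-140,-41,0,0,-0.5],[-1,95,-155.5,-41,0,0,-0.5],[-1,95,-155.5,-41,0,0,-0.5],[-1,95,-155.5,-41,0,0,-0.5]]

```text
t: 19.65
eef_pos: [0.529, -0.0705, 0.0908]
tool_rot: [0.001, -0.118, 0.993, -0.0]
contact_force: [-0.7, 0.8, -4.9]
gripper_width: 0.644
grasp_force: 66.5
```

```bash
python3 -c "
from plan import *
plan([(.5242,-.0699,.0475,104)])"
```

```text
now [ 0.529  -0.0705  0.0908] psi 103.60 tilt [0.003  0.0001] q [ 0.22  0.44 -0.25  2.    0.16  0.72  1.67] F [-0.7  0.8 -4.9] w 0.644 g 66.5 t 19.6
-> (0.5242, -0.0699, 0.0475, 104) shift [ 4.5  1.7 43.3] az -0.4 rows>=1.0
```

Request:
step_arm:
  increments:
    - [[-1,4.5,1.5,15,0,0,-0.4],[-1,4.5,1.5,30,0,0,-0.4],[-1,4.5,1.5,40,0,0,-0.4],[-1,4.5,1.5,43,0,0,-0.4],[-1,4.5,1.5,43,0,0,-0.4],[-1,4.5,1.5,43,0,0,-0.4]]

```text
t: 20.15
eef_pos: [0.5236, -0.0677, 0.0476]
tool_rot: [0.001, -0.124, 0.992, 0.0]
contact_force: [-0.5, -0.3, -4.6]
gripper_width: 0.649
grasp_force: 66.4
```

```bash
python3 -c "
from plan import *
plan([(.5242,-.0699,.0475,104)])"
```

```text
now [ 0.5236 -0.0677  0.0476] psi 104.27 tilt [0.0012 0.0006] q [ 0.2   0.5  -0.24  2.03  0.2   0.62  1.65] F [-0.5 -0.3 -4.6] w 0.649 g 66.4 t 20.1
-> (0.5242, -0.0699, 0.0475, 104) shift [-0.1 -2.2  0.1] az 0.3 rows>=0.1
```

Request:
step_arm:
  increments:
    - [[-1,0,-2,0.5,0,0,0.2],[-1,0,-2,1,0,0,0.2],[-1,0,-2,1,0,0,0.2],[0.8,0,-2,1,0,0,0.2],[0.8,0,-2,1,0,0,0.2],[0.8,0,-2,1,0,0,0.2],[0.8,0,-2,1,0,0,0.2],[0.8,0,-2,-25,0,0,0.2],[0.8,0,-2,-60,0,0,0.2],[0.8,0,-2,-90,0,0,0.2]]

```text
t: 20.98
eef_pos: [0.523, -0.0709, 0.1384]
tool_rot: [-0.0, -0.122, 0.993, 0.0]
contact_force: [1.1, 1.0, 0.3]
gripper_width: 0.903
grasp_force: 0.0
```

```bash
python3 -c "
from plan import *
plan([(.58,-.15,.15,40),(.6530,-.2420,.15,-20),(.6530,-.2420,.12,-31)])"
```

```text
now [ 0.523  -0.0709  0.1384] psi 103.97 tilt [-0.0009  0.0002] q [ 0.24  0.37 -0.27  1.98  0.13  0.81  1.71] F [1.1 1.  0.3] w 0.903 g 0.0 t 21.0
-> (0.58, -0.15, 0.15, 40) shift [-36.2 -90.5 -11.6] az 64.0 rows>=8.9
-> (0.653, -0.242, 0.15, -20) shift [-117.4   -3.1   -0. ] az 60.0 rows>=8.4
-> (0.653, -0.242, 0.12, -31) shift [-0. -0. 30.] az 11.0 rows>=1.5
```

Request:
step_arm:
  increments:
    - [[0.2,-4,-10,-12,0,0,7],[0.2,-8,-20,-12,0,0,14],[0.2,-12,-30,-12,0,0,21],[0.2,-16,-40,-12,0,0,28],[0.2,-20,-50,-12,0,0,35],[0.2,-24,-60,-12,0,0,42],[0.2,-28,-70,-12,0,0,49],[0.2,-32,-80,-12,0,0,56],[0.2,-36,-90.5,-12,0,0,64],[0.2,-36,-90.5,-12,0,0,64]]

```text
t: 21.82
eef_pos: [0.581, -0.1523, 0.1494]
tool_rot: [0.001, 0.426, 0.905, -0.0]
contact_force: [0.1, -1.0, -0.3]
gripper_width: 0.598
grasp_force: 0.0
```

Request:
step_arm:
  increments:
    - [[0.2,-13,0,0,0,0,7],[0.2,-26,0,0,0,0,14],[0.2,-39,-1,0,0,0,21],[0.2,-52,-1,0,0,0,28],[0.2,-65,-2,0,0,0,35],[0.2,-78,-2,0,0,0,42],[0.2,-91,-3,0,0,0,49],[0.2,-104,-3,0,0,0,56],[0.2,-117.5,-3,0,0,0,63],[0.2,-117.5,-3,0,0,0,70]]

```text
t: 22.65
eef_pos: [0.654, -0.2438, 0.1492]
tool_rot: [0.001, 0.867, 0.498, -0.0]
contact_force: [-0.5, -0.2, -0.3]
gripper_width: 0.603
grasp_force: 0.0
```

```bash
python3 -c "
from plan import *
from h import *
t=cam('top'); s=cam('scene'); save(t,'a2.png',(300,140,500,290),4); save(s,'b2.png',(200,140,360,260),5)
plan([(.6530,-.2420,.12,-31),(.6530,-.2420,.04,-31)])"
```

```text
now [ 0.6531 -0.2417  0.1488] psi -29.95 tilt [-0.0009 -0.    ] q [ 0.06  0.6   0.3   1.59 -0.21  0.98 -0.09] F [-0.1 -0.5 -0.1] w 0.596 g 0.0 t 22.8
-> (0.653, -0.242, 0.12, -31) shift [-0.3  0.1 28.8] az 1.0 rows>=0.7
-> (0.653, -0.242, 0.04, -31) shift [ 0. -0. 80.] az 0.0 rows>=1.9
```

View pics/a2.png

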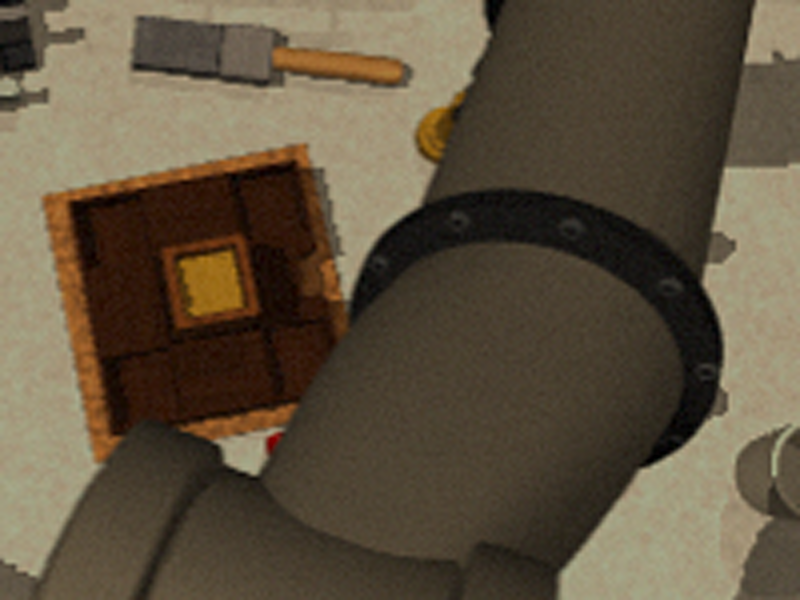

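View pics/b2.png

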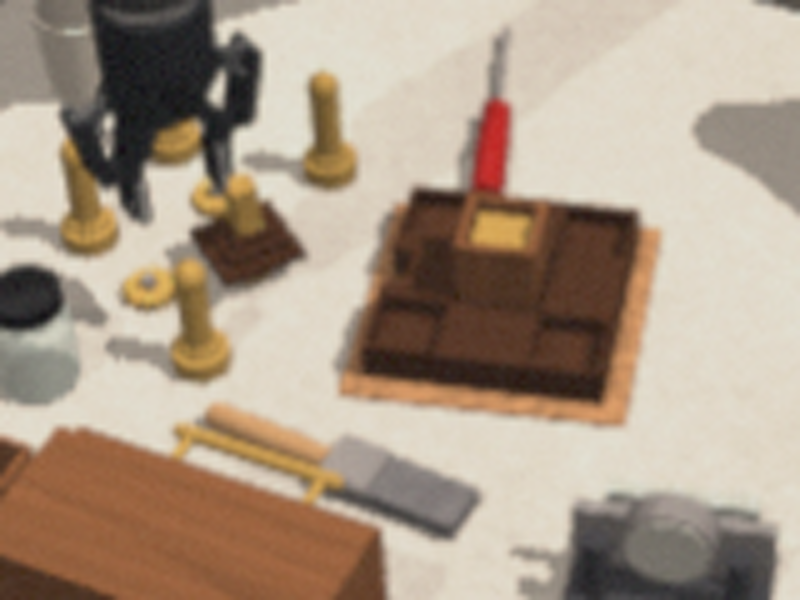

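The plinth stands inside the mat, with its rim corners in a2 at (162,252), (243,234), (259,314), (178,328). In b2 all four pinnacles and the roof are where they were, and P1's ball is at (190,272).

```bash
python3 -c "
from m import *
t=cam('top'); s=cam('scene')
X=onz(t,P([(162,252),(243,234),(259,314),(178,328)],300,140,4),.084); print(X.mean(0),(X[0]-X[1]),(X[1]-X[2]))
Y=onz(s,P([(457,203),(548,200),(545,258),(462,252)],200,140,5),.084); print(Y.mean(0))
Z=onz(t,P([(72,203),(298,158)],300,140,4),.034);print(Z)
print((proj(s,[[.6531,-.2417,.1488]])-[200,140])*5, (proj(s,[[.653,-.242,.088]])-[200,140])*5)
"
```

```text
[ 0.52266601 -0.06969402  0.084     ] [-0.01518399  0.05439909  0.        ] [0.05438345 0.01244928 0.        ]
[ 0.53053809 -0.06757412  0.084     ]
[[ 0.58417175  0.02849037  0.034     ]
 [ 0.6253985  -0.13218539  0.034     ]]
[[181.00805483 200.1216654 ]] [[190.78151079 266.81088071]]
```

Request:
step_arm:
  increments:
    - [[0.2,0,0,29,0,0,1],[0.2,0,0,50,0,0,1],[0.2,0,0,75,0,0,1],[0.2,0,0,95,0,0,1],[0.2,0,0,107,0,0,1],[0.2,0,0,107,0,0,1],[-1,0,0,107,0,0,1],[-1,0,0,107,0,0,1],[-1,0,0,107,0,0,1],[-1,0,0,107,0,0,1]]
  force: 40

```text
t: 23.68
eef_pos: [0.6543, -0.2424, 0.044]
tool_rot: [0.001, 0.87, 0.492, 0.001]
contact_force: [0.7, -0.2, 2.7]
gripper_width: 0.246
grasp_force: 39.3
```

Request:
step_arm:
  increments:
    - [[-1,0,0,0,0,0,0],[-1,0,0,0,0,0,0]]

```text
t: 23.85
eef_pos: [0.6544, -0.2424, 0.0439]
tool_rot: [0.001, 0.87, 0.492, 0.001]
contact_force: [0.8, -0.9, 6.1]
gripper_width: 0.246
grasp_force: 39.6
```

```bash
python3 -c "
from plan import *
plan([(.6530,-.2420,.17,-31),(.565,-.002,.17,-31),(.565,-.002,.065,-31)])"
```

```text
now [ 0.6544 -0.2424  0.0439] psi -31.02 tilt [ 0.0026 -0.0007] q [ 0.08  0.73  0.27  1.64 -0.25  0.81 -0.08] F [ 0.8 -0.9  6.1] w 0.246 g 39.6 t 23.9
-> (0.653, -0.242, 0.17, -31) shift [  -0.4   -1.4 -126.1] az -0.0 rows>=3.0
-> (0.565, -0.002, 0.17, -31) shift [ 160.4 -199.1    0. ] az -0.0 rows>=6.1
-> (0.565, -0.002, 0.065, -31) shift [ -0.   0. 105.] az -0.0 rows>=2.5
```

Request:
step_arm:
  increments:
    - [[-1,0,0,-30,0,0,0],[-1,0,0,-65,0,0,0],[-1,0,-1,-95,0,0,0],[-1,25,-32,-110,0,0,0],[-1,50,-63,-110,0,0,0],[-1,75,-94,-110,0,0,0],[-1,100,-125,-110,0,0,0],[-1,125,-157,-110,0,0,0],[-1,150,-188,-110,0,0,0],[-1,160,-200,-110,0,0,0]]

```text
t: 24.68
eef_pos: [0.5618, 0.0048, 0.1519]
tool_rot: [-0.002, 0.869, 0.495, -0.0]
contact_force: [-0.3, 0.5, -2.0]
gripper_width: 0.248
grasp_force: 39.8
```

Request:
step_arm:
  increments:
    - [[-1,0,0,0,0,0,0],[-1,0,0,0,0,0,0],[-1,0,0,0,0,0,0]]

```text
t: 24.93
eef_pos: [0.5645, -0.003, 0.1524]
tool_rot: [0.0, 0.871, 0.492, -0.0]
contact_force: [0.0, -0.9, -1.4]
gripper_width: 0.248
grasp_force: 39.8
```

```bash
python3 -c "
from plan import *
plan([(.5638,-.0021,.1,-31),(.5638,-.0021,.0625,-31)])"
```

```text
now [ 0.5645 -0.003   0.1524] psi -31.08 tilt [ 0.0003 -0.0008] q [-0.34  0.4   0.29  1.91 -0.15  0.85 -0.51] F [ 0.  -0.9 -1.4] w 0.248 g 39.8 t 24.9
-> (0.5638, -0.0021, 0.1, -31) shift [ 0.4 -1.1 52.4] az -0.1 rows>=1.3
-> (0.5638, -0.0021, 0.0625, -31) shift [-0.   0.  37.5] az 0.0 rows>=0.9
```

Request:
step_arm:
  increments:
    - [[-1,0.5,-1,25,0,0,0],[-1,0.5,-1,50,0,0,0],[-1,0.5,-1,65,0,0,0],[-1,0.5,-1,75,0,0,0],[-1,0.5,-1,83,0,0,0],[-1,0.5,-1,88,0,0,0],[-1,0.5,-1,90,0,0,0],[-1,0.5,-1,90,0,0,0],[-1,0.5,-1,90,0,0,0]]

```text
t: 25.68
eef_pos: [0.5644, -0.001, 0.063]
tool_rot: [0.0, 0.871, 0.492, 0.001]
contact_force: [-0.6, -0.3, -0.6]
gripper_width: 0.249
grasp_force: 39.9
```

```bash
python3 -c "
from plan import *
plan([(.5638,-.0021,.0625,-31)])"
```

```text
now [ 0.5644 -0.001   0.063 ] psi -31.04 tilt [0.0012 0.0001] q [-0.3   0.52  0.25  1.97 -0.2   0.67 -0.47] F [-0.6 -0.3 -0.6] w 0.249 g 39.9 t 25.7
-> (0.5638, -0.0021, 0.0625, -31) shift [-1.3  0.1  0.5] az -0.0 rows>=0.0
```

Request:
step_arm:
  increments:
    - [[-1,-1,0,1,0,0,0],[-1,-1,0,1,0,0,0],[0,-1,0,1,0,0,0],[0,-1,0,1,0,0,0],[0,-1,0,1,0,0,0],[0,-1,0,1,0,0,0],[0,-1,0,-30,0,0,0],[0,-1,0,-65,0,0,0],[0,-1,0,-95,0,0,0],[0,-1,0,-95,0,0,0]]

```text
t: 26.52
eef_pos: [0.567, -0.0019, 0.1632]
tool_rot: [0.002, 0.871, 0.492, 0.005]
contact_force: [0.2, 0.1, -0.7]
gripper_width: 0.5
grasp_force: 0.0
```

```bash
python3 -c "
from plan import *
plan([(.49,-.15,.155,15),(.4385,-.2515,.155,59),(.4385,-.2515,.042,59)])
from h import *
c=cam('scene'); save(c,'c1.png',(240,140,400,260),5)"
```

```text
now [ 0.567  -0.0019  0.1632] psi -31.06 tilt [0.0098 0.0013] q [-0.34  0.38  0.3   1.91 -0.14  0.86 -0.51] F [ 0.2  0.1 -0.7] w 0.500 g 0.0 t 26.5
-> (0.49, -0.15, 0.155, 15) shift [-166.6   10.4    8.2] az -46.1 rows>=6.4
-> (0.4385, -0.2515, 0.155, 59) shift [-84.7 -76.1  -0. ] az -44.0 rows>=6.1
-> (0.4385, -0.2515, 0.042, 59) shift [ -0.   0. 113.] az 0.0 rows>=2.7
```

View pics/c1.png

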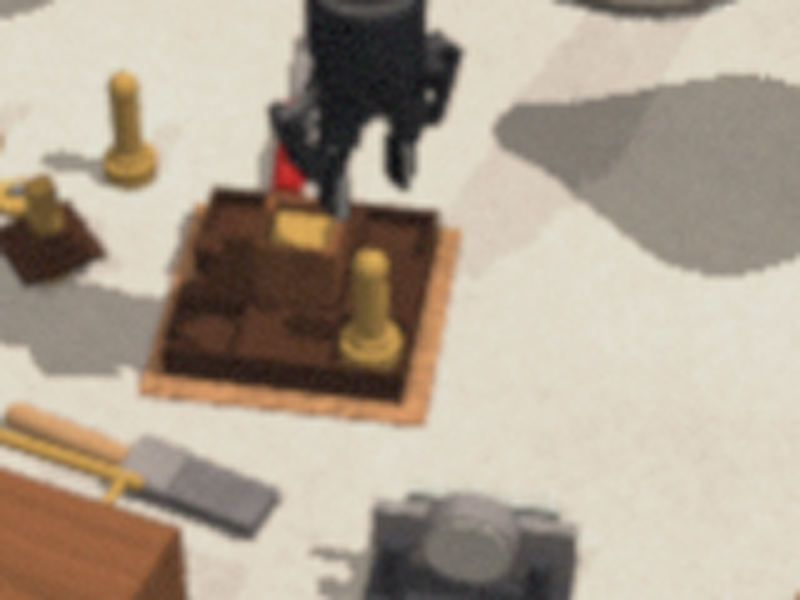

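Pinnacle 1 stands upright in its socket at (370,330). Pinnacle P4 (125,130) and the roof (45,235) are still in place.

```bash
cat > chk.py <<'E'
from m import *
def chk():
    s=cam('scene'); hsv=cv2.cvtColor(s['image'],cv2.COLOR_RGB2HSV)
    m=cv2.inRange(hsv,(15,110,90),(30,255,255)); m[:140]=0; m[225:]=0; m[:,:200]=0; m[:,345:]=0
    n,l,st,_=cv2.connectedComponentsWithStats(m)
    for i in range(1,n):
        if st[i,4]<12: continue
        ys,xs=np.nonzero(l==i); k=ys<ys.min()+4
        px=(xs[k].mean(),ys.min()+1.5); b=(xs[ys>ys.max()-3].mean(),ys.max()-2)
        print('comp area',st[i,4],'px',np.round(px,1),'ball@.090',onz(s,[px],.090)[0,:2].round(4),'hgt px',st[i,3])
chk()
E
python3 chk.py
```

```text
comp area 129 px [231.8 151.5] ball@.090 [ 0.4672 -0.3743] hgt px 23
comp area 128 px [264.1 156.5] ball@.090 [ 0.447  -0.2499] hgt px 22
comp area 150 px [214.8 169.5] ball@.090 [ 0.5795 -0.3795] hgt px 23
comp area 93 px [245.2 177.5] ball@.090 [ 0.5749 -0.2579] hgt px 11
comp area 93 px [300.  183.5] ball@.090 [ 0.5289 -0.0688] hgt px 9
comp area 216 px [313.6 190.5] ball@.090 [ 0.5429 -0.0121] hgt px 25
comp area 50 px [230.  195.5] ball@.090 [ 0.6747 -0.2611] hgt px 8
```

Request:
step_arm:
  increments:
    - [[0.2,-25,1,8,0,0,-7],[0.2,-50,2,8,0,0,-14],[0.2,-75,4,8,0,0,-20],[0.2,-100,6,8,0,0,-27],[0.2,-125,8,8,0,0,-34],[0.2,-150,9,8,0,0,-40],[0.2,-166.5,10.5,8,0,0,-46],[0.2,-166.5,10.5,8,0,0,-46]]

```text
t: 27.28
eef_pos: [0.4831, -0.1535, 0.1478]
tool_rot: [-0.001, 0.609, 0.793, -0.002]
contact_force: [0.4, 0.4, -0.5]
gripper_width: 0.596
grasp_force: 0.0
```

Request:
step_arm:
  increments:
    - [[0.2,-14,-12,0,0,0,-7],[0.2,-28,-25,0,0,0,-14],[0.2,-42,-38,0,0,0,-21],[0.2,-56,-50,0,0,0,-28],[0.2,-70,-63,0,0,0,-35],[0.2,-84,-76,0,0,0,-42],[0.2,-84.5,-76,0,0,0,-44],[0.2,-84.5,-76,0,0,0,-44],[0.2,-84.5,-76,0,0,0,-44]]

```text
t: 28.03
eef_pos: [0.4348, -0.2501, 0.1483]
tool_rot: [-0.001, 0.268, 0.963, 0.0]
contact_force: [-0.3, 0.9, -0.1]
gripper_width: 0.601
grasp_force: 0.0
```

```bash
python3 chk.py; python3 -c "
from plan import *
plan([(.4385,-.2515,.042,59)])"
```

```text
comp area 123 px [231.5 151.5] ball@.090 [ 0.4677 -0.3755] hgt px 23
comp area 127 px [264.  156.5] ball@.090 [ 0.4472 -0.2503] hgt px 22
comp area 145 px [214.6 169.5] ball@.090 [ 0.5797 -0.3799] hgt px 23
comp area 104 px [246.  176.5] ball@.090 [ 0.5692 -0.2577] hgt px 13
comp area 91 px [300.1 183.5] ball@.090 [ 0.5288 -0.0685] hgt px 8
comp area 218 px [313.6 190.5] ball@.090 [ 0.5428 -0.012 ] hgt px 25
comp area 49 px [230.2 195.5] ball@.090 [ 0.6744 -0.2605] hgt px 8
comp area 17 px [245.8 222.5] ball@.090 [ 0.763  -0.1515] hgt px 4
now [ 0.435  -0.2499  0.1485] psi 58.92 tilt [-0.001   0.0011] q [ 0.35  0.3   0.06  2.05 -0.03  0.8   1.45] F [ 0.8  0.6 -0.4] w 0.601 g 0.0 t 28.1
-> (0.4385, -0.2515, 0.042, 59) shift [ -3.8   0.4 106.5] az -0.1 rows>=2.6
```

Request:
step_arm:
  increments:
    - [[0.2,-4,0.5,25,0,0,0],[0.2,-4,0.5,50,0,0,0],[0.2,-4,0.5,80,0,0,0],[0.2,-4,0.5,106,0,0,0],[0.2,-4,0.5,106,0,0,0],[0.2,-4,0.5,106,0,0,0],[-1,-4,0.5,106,0,0,0],[-1,-4,0.5,106,0,0,0],[-1,-4,0.5,106,0,0,0],[-1,-4,0.5,106,0,0,0]]
  force: 40

```text
t: 28.92
eef_pos: [0.4398, -0.253, 0.0448]
tool_rot: [0.002, 0.267, 0.964, -0.0]
contact_force: [0.4, 1.3, 6.2]
gripper_width: 0.252
grasp_force: 39.1
```

Request:
step_arm:
  increments:
    - [[-1,0,0,0,0,0,0],[-1,0,0,0,0,0,0]]

```text
t: 29.08
eef_pos: [0.4398, -0.253, 0.0447]
tool_rot: [0.001, 0.267, 0.964, -0.0]
contact_force: [1.4, 1.4, 7.3]
gripper_width: 0.249
grasp_force: 39.3
```

```bash
python3 -c "
from plan import *
plan([(.4385,-.2515,.154,59),(.4551,-.0292,.154,59)])"
```

```text
now [ 0.4398 -0.253   0.0447] psi 58.97 tilt [ 0.0028 -0.0009] q [ 0.36  0.47  0.05  2.1  -0.04  0.57  1.47] F [1.4 1.4 7.3] w 0.249 g 39.3 t 29.1
-> (0.4385, -0.2515, 0.154, 59) shift [   1.9    0.7 -109.3] az -0.0 rows>=2.6
-> (0.4551, -0.0292, 0.154, 59) shift [100.4 199.    0. ] az -0.0 rows>=5.3
```

Request:
step_arm:
  increments:
    - [[-1,0,0,-30,0,0,0],[-1,0,0,-65,0,0,0],[-1,0,0,-95,0,0,0],[-1,17,33,-110,0,0,0],[-1,34,66,-110,0,0,0],[-1,51,100,-110,0,0,0],[-1,68,133,-110,0,0,0],[-1,85,166,-110,0,0,0],[-1,102,199.5,-110,0,0,0],[-1,102,199.5,-110,0,0,0]]

```text
t: 29.92
eef_pos: [0.4545, -0.0214, 0.154]
tool_rot: [0.0, 0.263, 0.965, 0.002]
contact_force: [0.8, 0.5, -0.7]
gripper_width: 0.254
grasp_force: 39.3
```

Request:
step_arm:
  increments:
    - [[-1,0,0,0,0,0,0],[-1,0,0,0,0,0,0]]

```text
t: 30.08
eef_pos: [0.4537, -0.0296, 0.1535]
tool_rot: [0.0, 0.267, 0.964, -0.0]
contact_force: [-0.6, -0.3, -2.1]
gripper_width: 0.248
grasp_force: 39.3
```

```bash
python3 -c "
from plan import *
plan([(.4551,-.0292,.063,59)])"
```

```text
now [ 0.4537 -0.0296  0.1535] psi 58.99 tilt [ 0.0001 -0.0004] q [-0.02  0.22 -0.06  2.14  0.02  0.78  0.94] F [-0.6 -0.3 -2.1] w 0.248 g 39.3 t 30.1
-> (0.4551, -0.0292, 0.063, 59) shift [-1.   1.1 90.5] az -0.0 rows>=2.2
```

Request:
step_arm:
  increments:
    - [[-1,-1,1,25,0,0,0],[-1,-1,1,50,0,0,0],[-1,-1,1,65,0,0,0],[-1,-1,1,75,0,0,0],[-1,-1,1,83,0,0,0],[-1,-1,1,88,0,0,0],[-1,-1,1,90,0,0,0],[-1,-1,1,90,0,0,0],[-1,-1,1,90,0,0,0]]

```text
t: 30.83
eef_pos: [0.4558, -0.0289, 0.0638]
tool_rot: [0.001, 0.268, 0.964, 0.0]
contact_force: [-0.1, 0.4, -1.3]
gripper_width: 0.244
grasp_force: 39.7
```

```bash
python3 -c "
from plan import *
plan([(.4551,-.0292,.063,59)])"
```

```text
now [ 0.4558 -0.0289  0.0638] psi 58.96 tilt [0.001 0.   ] q [-0.03  0.38 -0.06  2.2   0.04  0.56  0.92] F [-0.1  0.4 -1.3] w 0.244 g 39.7 t 30.8
-> (0.4551, -0.0292, 0.063, 59) shift [ 0.5 -0.6  0.8] az -0.0 rows>=0.0
```

Request:
step_arm:
  increments:
    - [[-1,0,0,1,0,0,0],[-1,0,0,1,0,0,0],[0,0,0,1,0,0,0],[0,0,0,1,0,0,0],[0,0,0,1,0,0,0],[0,0,0,1,0,0,0],[0,0,0,-30,0,0,0],[0,0,0,-65,0,0,0],[0,0,0,-95,0,0,0],[0,0,0,-95,0,0,0]]

```text
t: 31.67
eef_pos: [0.4588, -0.0287, 0.1636]
tool_rot: [0.004, 0.268, 0.964, 0.001]
contact_force: [1.3, -0.1, 0.4]
gripper_width: 0.499
grasp_force: 0.0
```

```bash
python3 chk.py; python3 -c "
from plan import *
plan([(.47,-.20,.155,10),(.4615,-.3745,.155,-31)],(.4555,-.029,.158,59))"
```

```text
comp area 135 px [231.9 151.5] ball@.090 [ 0.467  -0.3739] hgt px 23
comp area 156 px [214.8 169.5] ball@.090 [ 0.5795 -0.3795] hgt px 23
comp area 372 px [319.  170.5] ball@.090 [ 0.4412 -0.0354] hgt px 45
comp area 101 px [246.2 176.5] ball@.090 [ 0.569  -0.2572] hgt px 12
comp area 89 px [300.1 183.5] ball@.090 [ 0.5288 -0.0687] hgt px 8
comp area 50 px [230.  195.5] ball@.090 [ 0.6747 -0.2611] hgt px 8
comp area 19 px [246.1 222.5] ball@.090 [ 0.7627 -0.1509] hgt px 4
now [ 0.4576 -0.0287  0.1613] psi 58.96 tilt [0.0067 0.0003] q [-0.02  0.21 -0.06  2.13  0.02  0.8   0.94] F [-0.3 -0.3 -0.1] w 0.500 g 0.0 t 31.7
-> (0.47, -0.2, 0.155, 10) shift [-100.5 -139.1    3. ] az 49 rows>=6.8
-> (0.4615, -0.3745, 0.155, -31) shift [-170.4  -38.7    0. ] az 41 rows>=5.7
```

Request:
step_arm:
  increments:
    - [[0.2,-14,-20,3,0,0,7],[0.2,-28,-40,3,0,0,14],[0.2,-42,-60,3,0,0,21],[0.2,-57,-80,3,0,0,28],[0.2,-72,-100,3,0,0,35],[0.2,-86,-120,3,0,0,42],[0.2,-100.5,-139,3,0,0,49],[0.2,-100.5,-139,3,0,0,49]]

```text
t: 32.38
eef_pos: [0.4689, -0.2047, 0.1545]
tool_rot: [0.0, 0.647, 0.762, -0.001]
contact_force: [-0.0, -0.5, -0.1]
gripper_width: 0.6
grasp_force: 0.0
```

Request:
step_arm:
  increments:
    - [[0.2,-28,-6,0,0,0,7],[0.2,-56,-12,0,0,0,14],[0.2,-84,-19,0,0,0,21],[0.2,-112,-26,0,0,0,28],[0.2,-140,-32,0,0,0,35],[0.2,-170.5,-38.5,0,0,0,41],[0.2,-170.5,-38.5,0,0,0,41],[0.2,-170.5,-38.5,0,0,0,41],[0.2,-170.5,-38.5,0,0,0,41]]

```text
t: 33.13
eef_pos: [0.4611, -0.373, 0.1542]
tool_rot: [-0.001, 0.87, 0.493, -0.0]
contact_force: [-0.2, 0.2, -0.3]
gripper_width: 0.601
grasp_force: 0.0
```

```bash
python3 -c "
from plan import *
plan([(.462,-.3745,.042,-31)])"
```

```text
now [ 0.4611 -0.373   0.1542] psi -30.90 tilt [-0.0017  0.0016] q [ 0.29  0.45  0.38  1.85 -0.21  0.89  0.22] F [-0.2  0.2 -0.3] w 0.601 g 0.0 t 33.1
-> (0.462, -0.3745, 0.042, -31) shift [ -0.8   1.5 112.2] az 0.1 rows>=2.7
```

Request:
step_arm:
  increments:
    - [[0.2,-1,1.5,25,0,0,0],[0.2,-1,1.5,50,0,0,0],[0.2,-1,1.5,80,0,0,0],[0.2,-1,1.5,112,0,0,0],[0.2,-1,1.5,112,0,0,0],[0.2,-1,1.5,112,0,0,0],[-1,-1,1.5,112,0,0,0],[-1,-1,1.5,112,0,0,0],[-1,-1,1.5,112,0,0,0],[-1,-1,1.5,112,0,0,0]]
  force: 40

```text
t: 33.97
eef_pos: [0.4634, -0.3765, 0.0454]
tool_rot: [0.001, 0.87, 0.492, 0.001]
contact_force: [-0.8, 1.7, 7.0]
gripper_width: 0.25
grasp_force: 38.6
```

Request:
step_arm:
  increments:
    - [[-1,0,0,0,0,0,0],[-1,0,0,0,0,0,0]]

```text
t: 34.13
eef_pos: [0.4634, -0.3765, 0.0454]
tool_rot: [0.001, 0.87, 0.492, 0.001]
contact_force: [-1.1, 1.4, 8.9]
gripper_width: 0.246
grasp_force: 38.6
```

```bash
python3 -c "
from plan import *
plan([(.462,-.3745,.155,-31),(.4822,-.1379,.155,-31)])"
```

```text
now [ 0.4634 -0.3765  0.0454] psi -31.01 tilt [ 0.0029 -0.0012] q [ 0.34  0.6   0.32  1.9  -0.29  0.68  0.29] F [-1.1  1.4  8.9] w 0.246 g 38.6 t 34.1
-> (0.462, -0.3745, 0.155, -31) shift [   1.    -2.2 -109.6] az -0.0 rows>=2.6
-> (0.4822, -0.1379, 0.155, -31) shift [ 213.2 -104.6   -0. ] az -0.0 rows>=5.7
```

Request:
step_arm:
  increments:
    - [[-1,0,0,-30,0,0,0],[-1,0,0,-65,0,0,0],[-1,0,0,-95,0,0,0],[-1,36,-17,-110,0,0,0],[-1,71,-35,-110,0,0,0],[-1,106,-52,-110,0,0,0],[-1,142,-70,-110,0,0,0],[-1,178,-88,-110,0,0,0],[-1,213,-106,-110,0,0,0],[-1,213,-106,-110,0,0,0]]

```text
t: 34.97
eef_pos: [0.4821, -0.1298, 0.1537]
tool_rot: [-0.002, 0.868, 0.497, 0.001]
contact_force: [-0.2, -0.0, -1.2]
gripper_width: 0.25
grasp_force: 39.4
```

Request:
step_arm:
  increments:
    - [[-1,0,0,0,0,0,0],[-1,0,0,0,0,0,0]]

```text
t: 35.13
eef_pos: [0.4813, -0.1393, 0.1539]
tool_rot: [0.0, 0.87, 0.492, 0.0]
contact_force: [1.4, -0.3, -1.2]
gripper_width: 0.251
grasp_force: 39.5
```

```bash
python3 -c "
from plan import *
plan([(.4822,-.1379,.0637,-31)])"
```

```text
now [ 0.4813 -0.1393  0.1539] psi -31.01 tilt [ 0.0012 -0.0004] q [-0.13  0.3   0.34  2.06 -0.14  0.8  -0.25] F [ 1.4 -0.3 -1.2] w 0.251 g 39.5 t 35.1
-> (0.4822, -0.1379, 0.0637, -31) shift [ 1.6  0.1 90.2] az -0.0 rows>=2.2
```

Request:
step_arm:
  increments:
    - [[-1,1,0,25,0,0,0],[-1,1,0,50,0,0,0],[-1,1,0,65,0,0,0],[-1,1,0,75,0,0,0],[-1,1,0,83,0,0,0],[-1,1,0,88,0,0,0],[-1,1,0,90,0,0,0],[-1,1,0,90,0,0,0],[-1,1,0,90,0,0,0]]

```text
t: 35.88
eef_pos: [0.4822, -0.1384, 0.0639]
tool_rot: [0.0, 0.871, 0.492, 0.001]
contact_force: [0.5, 0.3, -1.3]
gripper_width: 0.248
grasp_force: 39.6
```

```bash
python3 -c "
from plan import *
plan([(.4822,-.1379,.0637,-31)])"; python3 chk.py
```

```text
now [ 0.4822 -0.1384  0.0639] psi -31.05 tilt [ 0.0015 -0.0002] q [-0.08  0.45  0.29  2.12 -0.22  0.6  -0.18] F [ 0.5  0.3 -1.3] w 0.248 g 39.6 t 35.9
-> (0.4822, -0.1379, 0.0637, -31) shift [ 0.4 -0.3  0.2] az -0.1 rows>=0.0
comp area 136 px [288.  167.5] ball@.090 [ 0.4689 -0.143 ] hgt px 22
comp area 153 px [214.8 169.5] ball@.090 [ 0.5795 -0.3795] hgt px 23
comp area 376 px [318.9 170.5] ball@.090 [ 0.4413 -0.0357] hgt px 45
comp area 103 px [246.2 176.5] ball@.090 [ 0.569  -0.2572] hgt px 12
comp area 90 px [300.1 183.5] ball@.090 [ 0.5288 -0.0686] hgt px 8
comp area 50 px [230.2 195.5] ball@.090 [ 0.6744 -0.2605] hgt px 8
comp area 20 px [245.4 222.5] ball@.090 [ 0.7636 -0.1529] hgt px 4
```

Request:
step_arm:
  increments:
    - [[-1,0,0,1,0,0,0],[-1,0,0,1,0,0,0],[0,0,0,1,0,0,0],[0,0,0,1,0,0,0],[0,0,0,1,0,0,0],[0,0,0,1,0,0,0],[0,0,0,-30,0,0,0],[0,0,0,-65,0,0,0],[0,0,0,-95,0,0,0],[0,0,0,-95,0,0,0]]

```text
t: 36.77
eef_pos: [0.485, -0.1389, 0.1635]
tool_rot: [0.003, 0.871, 0.492, 0.004]
contact_force: [1.4, -0.0, -0.0]
gripper_width: 0.5
grasp_force: 0.0
```

```bash
python3 -c "
from plan import *
plan([(.53,-.26,.155,14),(.5745,-.382,.155,59)],(.4822,-.1384,.159,-31))"
```

```text
now [ 0.485  -0.1389  0.1635] psi -31.06 tilt [ 0.009  -0.0009] q [-0.14  0.28  0.35  2.05 -0.13  0.82 -0.25] F [ 1.4 -0.  -0. ] w 0.500 g 0.0 t 36.8
-> (0.53, -0.26, 0.155, 14) shift [-79.6 103.6   4. ] az -45 rows>=6.3
-> (0.5745, -0.382, 0.155, 59) shift [-129.2   13.7    0. ] az -45 rows>=6.3
```

Request:
step_arm:
  increments:
    - [[0.2,-11,15,4,0,0,-6.5],[0.2,-23,30,4,0,0,-13],[0.2,-34,44,4,0,0,-19.5],[0.2,-46,59,4,0,0,-26],[0.2,-57,74,4,0,0,-32.5],[0.2,-68,89,4,0,0,-39],[0.2,-79.5,103.5,4,0,0,-45],[0.2,-79.5,103.5,4,0,0,-45]]

```text
t: 37.43
eef_pos: [0.5296, -0.2635, 0.1541]
tool_rot: [0.001, 0.615, 0.788, -0.001]
contact_force: [0.1, 0.3, -0.5]
gripper_width: 0.603
grasp_force: 0.0
```

Request:
step_arm:
  increments:
    - [[0.2,-18,2,0,0,0,-6.5],[0.2,-37,4,0,0,0,-13],[0.2,-55,6,0,0,0,-19.5],[0.2,-74,8,0,0,0,-26],[0.2,-92,10,0,0,0,-32.5],[0.2,-110,12,0,0,0,-39],[0.2,-129,13.5,0,0,0,-45],[0.2,-129,13.5,0,0,0,-45],[0.2,-129,13.5,0,0,0,-45],[0.2,-129,13.5,0,0,0,-45]]

```text
t: 38.27
eef_pos: [0.5734, -0.38, 0.1537]
tool_rot: [-0.001, 0.268, 0.963, 0.001]
contact_force: [-0.1, 0.2, -0.2]
gripper_width: 0.596
grasp_force: 0.0
```

```bash
python3 -c "
from plan import *
plan([(.5745,-.382,.042,59)])"; python3 chk.py
```

```text
now [ 0.5734 -0.38    0.1537] psi 58.87 tilt [-0.0009  0.0014] q [ 0.47  0.57  0.04  1.59 -0.02  0.98  1.54] F [-0.1  0.2 -0.2] w 0.596 g 0.0 t 38.3
-> (0.5745, -0.382, 0.042, 59) shift [ -2.   -1.1 111.7] az -0.1 rows>=2.7
comp area 142 px [287.2 167.5] ball@.090 [ 0.47   -0.1455] hgt px 22
comp area 144 px [214.9 169.5] ball@.090 [ 0.5793 -0.379 ] hgt px 23
comp area 372 px [319.  170.5] ball@.090 [ 0.4412 -0.0354] hgt px 45
comp area 103 px [246.  176.5] ball@.090 [ 0.5692 -0.2577] hgt px 12
comp area 90 px [300.1 183.5] ball@.090 [ 0.5288 -0.0687] hgt px 8
comp area 49 px [230.2 195.5] ball@.090 [ 0.6744 -0.2605] hgt px 8
comp area 19 px [245.1 222.5] ball@.090 [ 0.764  -0.1538] hgt px 4
```

Request:
step_arm:
  increments:
    - [[0.2,-1.5,-1,25,0,0,0],[0.2,-1.5,-1,50,0,0,0],[0.2,-1.5,-1,80,0,0,0],[0.2,-1.5,-1,111,0,0,0],[0.2,-1.5,-1,111,0,0,0],[0.2,-1.5,-1,111,0,0,0],[-1,-1.5,-1,111,0,0,0],[-1,-1.5,-1,111,0,0,0],[-1,-1.5,-1,111,0,0,0],[-1,-1.5,-1,111,0,0,0]]
  force: 40

```text
t: 39.15
eef_pos: [0.5759, -0.3836, 0.0458]
tool_rot: [0.002, 0.267, 0.964, -0.0]
contact_force: [-0.4, 0.8, 6.7]
gripper_width: 0.247
grasp_force: 39.2
```

Request:
step_arm:
  increments:
    - [[-1,0,0,0,0,0,0],[-1,0,0,0,0,0,0]]

```text
t: 39.32
eef_pos: [0.5759, -0.3836, 0.0457]
tool_rot: [0.002, 0.267, 0.964, -0.0]
contact_force: [0.4, 1.2, 6.7]
gripper_width: 0.25
grasp_force: 39.3
```

```bash
python3 -c "
from plan import *
plan([(.5745,-.382,.155,59),(.5909,-.1108,.155,59)])"
```

```text
now [ 0.5759 -0.3836  0.0457] psi 58.97 tilt [ 0.0035 -0.0016] q [ 0.48  0.7   0.03  1.64 -0.03  0.8   1.55] F [0.4 1.2 6.7] w 0.250 g 39.3 t 39.3
-> (0.5745, -0.382, 0.155, 59) shift [   2.     0.6 -109.3] az -0.0 rows>=2.6
-> (0.5909, -0.1108, 0.155, 59) shift [125.8 240.9   0. ] az -0.0 rows>=6.5
```

Request:
step_arm:
  increments:
    - [[-1,0,0,-35,0,0,0],[-1,0,0,-72,0,0,0],[-1,9,17,-110,0,0,0],[-1,27,52,-110,0,0,0],[-1,45,87,-110,0,0,0],[-1,63,121,-110,0,0,0],[-1,81,155,-110,0,0,0],[-1,99,189,-110,0,0,0],[-1,117,223,-110,0,0,0],[-1,127,241.5,-110,0,0,0]]

```text
t: 40.15
eef_pos: [0.5902, -0.1046, 0.1539]
tool_rot: [0.0, 0.265, 0.964, 0.001]
contact_force: [0.4, 1.4, -2.2]
gripper_width: 0.248
grasp_force: 39.3
```

Request:
step_arm:
  increments:
    - [[-1,0,0,0,0,0,0],[-1,0,0,0,0,0,0],[-1,0,0,0,0,0,0]]

```text
t: 40.4
eef_pos: [0.5899, -0.1118, 0.1537]
tool_rot: [0.0, 0.268, 0.963, -0.0]
contact_force: [-0.2, 0.0, -1.8]
gripper_width: 0.248
grasp_force: 39.3
```

```bash
python3 -c "
from plan import *
plan([(.5909,-.1108,.0642,59)])"
```

```text
now [ 0.5899 -0.1118  0.1537] psi 58.92 tilt [ 0.0004 -0.001 ] q [ 0.09  0.44 -0.01  1.81  0.01  0.89  1.1 ] F [-0.2  0.  -1.8] w 0.248 g 39.3 t 40.4
-> (0.5909, -0.1108, 0.0642, 59) shift [-0.4  1.3 89.5] az -0.1 rows>=2.1
```

Request:
step_arm:
  increments:
    - [[-1,-0.5,1,25,0,0,0],[-1,-0.5,1,50,0,0,0],[-1,-0.5,1,65,0,0,0],[-1,-0.5,1,75,0,0,0],[-1,-0.5,1,83,0,0,0],[-1,-0.5,1,87,0,0,0],[-1,-0.5,1,89.5,0,0,0],[-1,-0.5,1,89.5,0,0,0],[-1,-0.5,1,89.5,0,0,0]]

```text
t: 41.15
eef_pos: [0.5912, -0.1109, 0.064]
tool_rot: [0.0, 0.268, 0.963, -0.0]
contact_force: [3.4, -0.6, -4.5]
gripper_width: 0.25
grasp_force: 39.9
```

```bash
python3 -c "
from plan import *
plan([(.5909,-.1108,.0642,59)])"
```

```text
now [ 0.5912 -0.1109  0.064 ] psi 58.93 tilt [ 0.0006 -0.0007] q [ 0.09  0.56 -0.02  1.86  0.01  0.72  1.1 ] F [ 3.4 -0.6 -4.5] w 0.250 g 39.9 t 41.1
-> (0.5909, -0.1108, 0.0642, 59) shift [ 0.3 -0.1 -0.2] az -0.1 rows>=0.0
```

Request:
step_arm:
  increments:
    - [[-1,0,0,0.5,0,0,0],[0,0,0,0.5,0,0,0],[0,0,0,0.5,0,0,0],[0,0,0,0.5,0,0,0],[0,0,0,0.5,0,0,0],[0,0,0,-30,0,0,0],[0,0,0,-65,0,0,0],[0,0,0,-95,0,0,0],[0,0,0,-95,0,0,0]]

```text
t: 41.9
eef_pos: [0.5945, -0.1103, 0.1651]
tool_rot: [0.005, 0.268, 0.964, 0.001]
contact_force: [0.3, 0.4, 0.8]
gripper_width: 0.498
grasp_force: 0.0
```

```bash
python3 -c "
from plan import *
plan([(.5547,-.2587,.155,53),(.5547,-.2587,.05,53)],(.5912,-.1108,.159,59))"
```

```text
now [ 0.5945 -0.1103  0.1651] psi 58.97 tilt [ 0.0097 -0.0008] q [ 0.09  0.43 -0.01  1.8   0.01  0.91  1.1 ] F [0.3 0.4 0.8] w 0.498 g 0.0 t 41.9
-> (0.5547, -0.2587, 0.155, 53) shift [ -44.9 -145.6    4. ] az 6 rows>=3.7
-> (0.5547, -0.2587, 0.05, 53) shift [  0.   0. 105.] az 0 rows>=2.5
```

Request:
step_arm:
  increments:
    - [[0.2,-12,-36,4,0,0,2],[0.2,-24,-72,4,0,0,4],[0.2,-36,-108,4,0,0,6],[0.2,-45,-145.5,4,0,0,6],[0.2,-45,-145.5,4,0,0,6],[0.2,-45,-145.5,4,0,0,6],[0.2,-45,-145.5,4,0,0,6]]

```text
t: 42.48
eef_pos: [0.5544, -0.2573, 0.1545]
tool_rot: [-0.0, 0.318, 0.948, 0.0]
contact_force: [0.4, -0.4, -0.2]
gripper_width: 0.599
grasp_force: 0.0
```

```bash
python3 -c "
from plan import *
plan([(.5547,-.2587,.05,53)])
from h import *
c=cam('scene'); save(c,'d1.png',(210,140,370,260),5)"; python3 chk.py
```

```text
now [ 0.5544 -0.2573  0.1545] psi 52.97 tilt [-0.0004  0.0009] q [ 0.3   0.45  0.04  1.79 -0.03  0.9   1.28] F [ 0.4 -0.4 -0.2] w 0.599 g 0.0 t 42.5
-> (0.5547, -0.2587, 0.05, 53) shift [ -1.1  -0.9 104.5] az -0.0 rows>=2.5
comp area 368 px [287.9 167.5] ball@.090 [ 0.469  -0.1433] hgt px 44
comp area 379 px [319.  170.5] ball@.090 [ 0.4412 -0.0354] hgt px 45
comp area 102 px [246.  176.5] ball@.090 [ 0.5692 -0.2579] hgt px 12
comp area 93 px [300.1 182.5] ball@.090 [ 0.5242 -0.0707] hgt px 9
comp area 50 px [230.  195.5] ball@.090 [ 0.6747 -0.2611] hgt px 8
comp area 19 px [245.5 222.5] ball@.090 [ 0.7634 -0.1526] hgt px 4
```

View pics/d1.png

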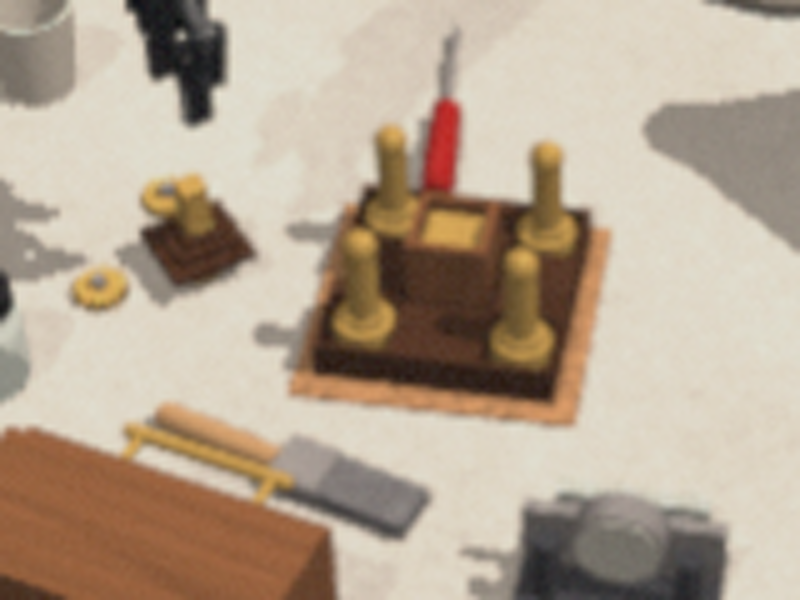

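All four pinnacles stand upright in their sockets at (392,180), (547,200), (362,290) and (520,310). The roof (195,230) is in place.

Request:
step_arm:
  increments:
    - [[0.2,-1,-1,25,0,0,0],[0.2,-1,-1,50,0,0,0],[0.2,-1,-1,80,0,0,0],[0.2,-1,-1,103,0,0,0],[0.2,-1,-1,103,0,0,0],[0.2,-1,-1,103,0,0,0],[-1,-1,-1,103,0,0,0],[-1,-1,-1,103,0,0,0],[-1,-1,-1,103,0,0,0],[-1,-1,-1,103,0,0,0]]
  force: 60

```text
t: 43.42
eef_pos: [0.5561, -0.2595, 0.0537]
tool_rot: [0.002, 0.317, 0.948, 0.0]
contact_force: [-0.3, 1.3, 6.9]
gripper_width: 0.225
grasp_force: 59.1
```

Request:
step_arm:
  increments:
    - [[-1,0,0,0,0,0,0],[-1,0,0,0,0,0,0]]

```text
t: 43.58
eef_pos: [0.5562, -0.2595, 0.0538]
tool_rot: [0.002, 0.317, 0.948, 0.0]
contact_force: [-1.1, 0.8, 6.4]
gripper_width: 0.222
grasp_force: 59.2
```

```bash
python3 -c "
from plan import *
plan([(.5547,-.2587,.205,53),(.523,-.07,.205,14)])
from m import *
t=cam('top'); hsv=cv2.cvtColor(t['image'],cv2.COLOR_RGB2HSV)
m=cv2.inRange(hsv,(15,110,90),(30,255,255)); m[:,:335]=0; m[:,368:]=0; m[:195]=0; m[225:]=0
n,l,st,ce=cv2.connectedComponentsWithStats(m)
for i in range(1,n):
  if st[i,4]>15: print(st[i],ce[i],onz(t,[ce[i]],.074))
print(proj(t,[[.523,-.07,.074]]))
"
```

```text
now [ 0.5562 -0.2595  0.0538] psi 52.98 tilt [ 0.0032 -0.0008] q [ 0.31  0.59  0.03  1.84 -0.03  0.71  1.29] F [-1.1  0.8  6.4] w 0.222 g 59.2 t 43.6
-> (0.5547, -0.2587, 0.205, 53) shift [   1.6   -0.3 -151.2] az -0.0 rows>=3.6
-> (0.523, -0.07, 0.205, 14) shift [139.  131.6  -0. ] az 39.0 rows>=5.4
[359 195   9   4  30] [363.66666667 196.33333333] [[ 0.56434629 -0.10019312  0.074     ]]
[345 203  16  17 201] [352.65671642 210.89054726] [[ 0.52228481 -0.07146579  0.074     ]]
[[352.12812021 210.60595051]]
```

Request:
step_arm:
  increments:
    - [[-1,0,0,-35,0,0,0],[-1,0,0,-75,0,0,0],[-1,0,0,-115,0,0,0],[-1,0,0,-151,0,0,0],[-1,23,22,-151,0,0,6.5],[-1,46,44,-151,0,0,13],[-1,69,66,-151,0,0,19.5],[-1,93,88,-151,0,0,26],[-1,116,110,-151,0,0,32.5],[-1,139,131.5,-151,0,0,39]]

```text
t: 44.47
eef_pos: [0.5222, -0.0691, 0.2032]
tool_rot: [0.0, 0.618, 0.786, 0.0]
contact_force: [0.9, 0.4, -2.3]
gripper_width: 0.222
grasp_force: 59.5
```

Request:
step_arm:
  increments:
    - [[-1,0,0,0,0,0,0],[-1,0,0,0,0,0,0],[-1,0,0,0,0,0,0]]

```text
t: 44.72
eef_pos: [0.5229, -0.0709, 0.2031]
tool_rot: [0.0, 0.615, 0.788, -0.0]
contact_force: [0.3, -1.9, -2.1]
gripper_width: 0.221
grasp_force: 59.4
```

```bash
python3 -c "
from plan import *
plan([(.523,-.0703,.135,14)])
from h import *
c=cam('scene'); save(c,'e1.png',(250,110,370,220),5)"
```

```text
now [ 0.5229 -0.0709  0.2031] psi 14.05 tilt [ 0.0005 -0.0004] q [-0.07  0.27  0.11  1.94 -0.03  0.93  0.29] F [ 0.3 -1.9 -2.1] w 0.221 g 59.4 t 44.7
-> (0.523, -0.0703, 0.135, 14) shift [ 0.6  0.3 68.1] az 0.1 rows>=1.6
```

View pics/e1.png

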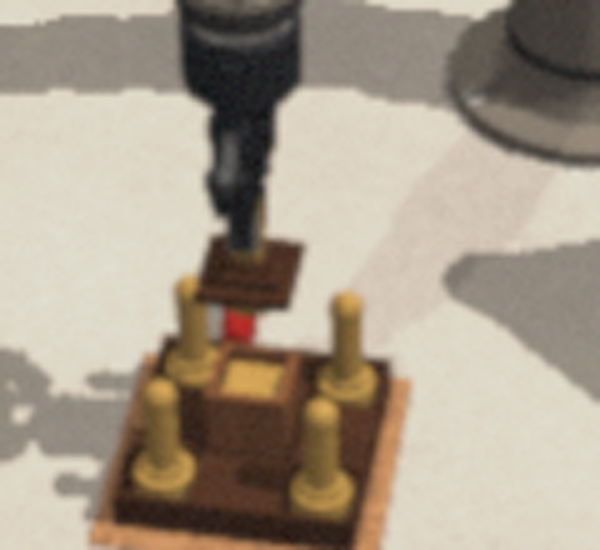

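The roof is held level and square over the turret, with flange corners at (213,237), (303,243), (290,308), (198,298) and rim corners at about (220,350), (298,353), (292,402), (215,397).

```bash
python3 -c "
from m import *
s=cam('scene')
print(onz(s,P([(213,237),(303,243),(290,308),(198,298)],250,110,5),.177).mean(0), onz(s,P([(220,350),(298,353),(292,402),(215,397)],250,110,5),.084).mean(0))
for z,x in((.177,.523),(.084,.523)): print((proj(s,[[x,-.0703,z]])-[250,110])*5)
"
```

```text
[ 0.52703225 -0.06798061  0.177     ] [ 0.52718211 -0.06663772  0.084     ]
[[248.33469626 264.54002823]]
[[251.89690832 368.06477654]]
```

Request:
step_arm:
  increments:
    - [[-1,0.5,0.5,25,0,0,0],[-1,0.5,0.5,40,0,0,0],[-1,0.5,0.5,50,0,0,0],[-1,0.5,0.5,53,0,0,0],[-1,0.5,0.5,53,0,0,0]]

```text
t: 45.23
eef_pos: [0.5229, -0.0707, 0.1492]
tool_rot: [-0.001, 0.616, 0.788, -0.001]
contact_force: [0.4, 0.3, -1.7]
gripper_width: 0.22
grasp_force: 59.3
```

Request:
step_arm:
  increments:
    - [[-1,1,0,4,0,0,0],[-1,1,0,8,0,0,0],[-1,1,0,12,0,0,0],[-1,1,0,15,0,0,0],[-1,1,0,18,0,0,0],[-1,1,0,18,0,0,0]]

```text
t: 45.73
eef_pos: [0.5227, -0.0689, 0.1312]
tool_rot: [-0.0, 0.616, 0.788, -0.0]
contact_force: [-0.2, -0.3, -1.1]
gripper_width: 0.224
grasp_force: 59.5
```

Request:
step_arm:
  increments:
    - [[-1,0,0,1.5,0,0,0],[-1,0,0,3,0,0,0],[-1,0,0,4.5,0,0,0],[-1,0,0,6,0,0,0],[-1,0,0,6,0,0,0]]

```text
t: 46.15
eef_pos: [0.5233, -0.0689, 0.126]
tool_rot: [0.0, 0.616, 0.788, 0.0]
contact_force: [-0.7, 0.8, 1.0]
gripper_width: 0.222
grasp_force: 59.9
```

Request:
step_arm:
  increments:
    - [[-1,0,0,1,0,0,0],[-1,0,0,2,0,0,0],[-1,0,0,3,0,0,0],[-1,0,0,4,0,0,0],[-1,0,0,5,0,0,0],[-1,0,0,5,0,0,0],[-1,0,0,5,0,0,0]]

```text
t: 46.73
eef_pos: [0.5232, -0.0689, 0.1207]
tool_rot: [0.0, 0.616, 0.788, 0.0]
contact_force: [1.2, -0.2, 2.2]
gripper_width: 0.224
grasp_force: 60.0
```

Request:
step_arm:
  increments:
    - [[-1,0,0,1,0,0,0],[-1,0,0,2,0,0,0],[-1,0,0,3,0,0,0],[-1,0,0,4,0,0,0],[-1,0,0,4,0,0,0],[-1,0,0,4,0,0,0]]

```text
t: 47.23
eef_pos: [0.5234, -0.0688, 0.1177]
tool_rot: [0.0, 0.616, 0.788, 0.0]
contact_force: [-2.5, 1.5, 13.5]
gripper_width: 0.223
grasp_force: 61.5
```

Request:
step_arm:
  increments:
    - [[-1,0,0,1,0,0,0],[-1,0,0,2,0,0,0],[-1,0,0,2,0,0,0],[-1,0,0,2,0,0,0]]

```text
t: 47.57
eef_pos: [0.5236, -0.0688, 0.1175]
tool_rot: [0.0, 0.616, 0.788, 0.001]
contact_force: [-8.9, 2.2, 30.3]
gripper_width: 0.223
grasp_force: 64.2
```

Request:
step_arm:
  increments:
    - [[-1,0,0,-2,0,0,0],[-1,0,0,-2,0,0,0],[0.1,0,0,-2,0,0,0],[0.1,0,0,-2,0,0,0],[0.1,0,0,-2,0,0,0],[0.1,0,0,-2,0,0,0],[0.1,0,0,-30,0,0,0],[0.1,0,0,-70,0,0,0],[0.1,0,0,-100,0,0,0],[0.1,0,0,-100,0,0,0]]

```text
t: 48.4
eef_pos: [0.5267, -0.0693, 0.2206]
tool_rot: [0.004, 0.616, 0.788, 0.003]
contact_force: [0.6, -0.3, -0.1]
gripper_width: 0.55
grasp_force: 0.0
```

Request:
step_arm:
  increments:
    - [[0.1,38,10,-10,0,0,0],[0.1,76,20,-10,0,0,0],[0.1,114,30,-10,0,0,0],[0.1,152,40,-10,0,0,0],[0.1,190,50,-10,0,0,0],[0.1,228,60,-10,0,0,0],[0.1,250,60,-10,0,0,0],[0.1,250,60,-10,0,0,0]]

```text
t: 49.07
eef_pos: [0.519, 0.1951, 0.2241]
tool_rot: [-0.001, 0.612, 0.791, 0.001]
contact_force: [-0.5, 0.0, -0.0]
gripper_width: 0.547
grasp_force: 0.0
```

```bash
python3 -c "
from m import *
t=cam('top');s=cam('scene')
a=cv2.resize(t['image'][150:270,295:415],None,fx=3.3,fy=3.3,interpolation=cv2.INTER_CUBIC)
b=cv2.resize(s['image'][120:240,250:370],None,fx=3.3,fy=3.3,interpolation=cv2.INTER_CUBIC)
cv2.imwrite('pics/f1.png',cv2.cvtColor(np.hstack([a,b]),cv2.COLOR_RGB2BGR))
for z in(.146,.136): print((proj(t,[[.523,-.0695,z]])-[295,150])*3.3,(proj(s,[[.523,-.0695,z]])-[250,120])*3.3)
"
```

```text
[[193.84806909 183.50756227]] [[165.41751726 165.13132877]]
[[192.97353305 185.9348962 ]] [[165.66936025 172.53767129]]
```

View pics/f1.png

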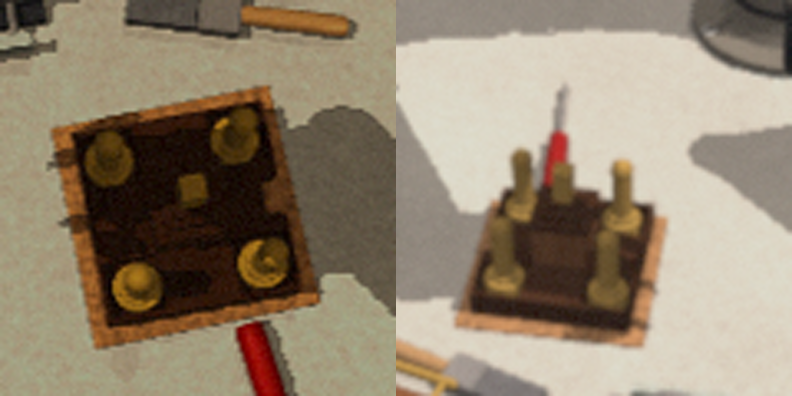

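The final picture shows the plinth on the mat, all four pinnacles upright and the roof post at (193,187) / (167,168), matching the fully home height. The press stopped at TCP z 0.1175 under 30 N.

```bash
python3 -c "
from station import bot
print(bot.hand_in())"
```

```text
the job is handed in; nothing more can be done
None
```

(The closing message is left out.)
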